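# Set up the painting bench: boat in the quick-release vise, brushes on the rest

## Task

Get the bench ready for painting the boat. Stand the boat upright by its holding block on the bed between the vise jaws, then, with the lever still open, tighten the nut until the lever meets firm resistance about half-way through its swing, and swing the lever fully shut so that the boat is firmly clamped. Lay every brush flat on the rest, one to a pair of notches, all with their bristles over the white drip dish, and leave the paint pots, the lid and the model figure where they are.

Things in the scene. Friction and masses are not known exactly. Their poses are not given: they have to be found in the camera images.
- vise: Quick-release vise, fixed to the bench: two upright wooden jaws, 120 long (vise x), tops at 68, on a 136 x 111 base. Origin: on the bench under the middle of the jaws; x along the jaws, y across. The fixed jaw (back at y = +43) bears a face plate; between them a metal bed, top at 48, carries the work. Skewer along y, 44 high: cam lever outside the fixed jaw (+y), nut outside the moving jaw (-y).
- jaw: Moving jaw of the vise. Origin: middle of its gripping face, 60 above the bench (8 below its top); axes as the vise's, facing +y; 28 thick. It always follows nut and lever. The gap between the jaws is the distance along vise y from here to the face plate; it starts 36 to 40 wide, for a block of 30. Pressed on the work, vise and cork give about 1 mm per 55 N.
- face: Cork-faced plate on the fixed jaw, 118 long x 34 tall; set nearer or farther by up to 2.5 mm. Origin: middle of its gripping face, 60 above the bench, at vise y = 11 to 13.5; axes as the vise's; it faces -y.
- nut (a joint): Turn (rad) of the four-armed nut about the level skewer, 0 at the start; grows as it tightens, upper arm going to vise +x. A turn (6.283) moves the jaw in 5 mm; limit 15. At every multiple of 1.571 an arm points straight up. Takes 0.18 N m; stays put. Right when the gap with the lever at 0 would be 34 (33 to 35), so that the lever meets the work about half-way; below 32 the lever gets very hard.
- nut_center (a point): Centre of the nut, on the skewer axis 44 above the bench, in the plane of its four round steel arms (8 thick with 11 mm black ball ends, 90 degrees apart, 39 long from the axis); travels with the jaw, 25 behind the jaw's back.
- lever (a joint): Swing (rad) of the cam lever about an upright pivot. 0: along vise +x; 1.57: straight out (+y); 3.0: shut on its stop, along vise -x beside the fixed jaw. Starts open at 0.4 to 0.8. At angle t it has drawn the moving jaw in by 4 mm x (1 - cos(t + 0.29)), 8 mm at 2.85; beyond that it is over centre and stays shut. Idle it takes about 1 N at its end, against the work 5 to 14 N; stays where left.
- lever_pivot (a point): Pivot of the cam lever: 69 from the vise origin along vise +y (26 outside the back of the fixed jaw), 44 above the bench.
- lever_tip (a point): Outer end of the aluminium cam lever, 80 from its pivot. The lever is a level bar 9 to 10 thick, 14 tall (the last 24 mm 20 tall), centred 44 above the bench, free on all sides.
- boat_mid (a point): Wooden model boat, 187 long, 50 wide, with a square holding block under it (100 long, 30 wide, 24 tall). Point: middle of the hull, 48 above the block's underside, 10 below the deck (a hatch stands 7 above the deck). x to the bow, z up. Upright sides 50 apart from 8 below to 8 above the point, from 56 behind to 36 ahead of it. About 350 g. Starts standing on its block on the bench.
- rest: Wooden brush rest fixed to the bench: base 170 x 196 with two notched cross bars along y at x = -45 and +45 (10 thick, 40 high) and a white drip dish at its +x end (x = 58 to 102). Origin on the bench midway between the bars. Pairs of square notches 30 wide at y = -66, -22, 22, 66, floors 26 above the bench. A brush lies across both bars in one pair of notches.
- brush1_mid (a point): Flat paint brush (three or four are there), 170 long; wooden handle 14 wide, 9 thick, then a steel ferrule and bristles 20 wide, 9 thick. Point: half-way along, in the middle of its thickness, just behind the ferrule; x points to the bristle end. 35 g, balances within 10 mm of the point. Starts flat on the bench, any way round.
- brush1_tip (a point): Bristle end of that brush, 85 from its middle point.
- brush2_mid (a point): Flat paint brush (three or four are there), 170 long; wooden handle 14 wide, 9 thick, then a steel ferrule and bristles 20 wide, 9 thick. Point: half-way along, in the middle of its thickness, just behind the ferrule; x points to the bristle end. 35 g, balances within 10 mm of the point. Starts flat on the bench, any way round.
- brush2_tip (a point): Bristle end of that brush, 85 from its middle point.
- brush3_mid (a point): Flat paint brush (three or four are there), 170 long; wooden handle 14 wide, 9 thick, then a steel ferrule and bristles 20 wide, 9 thick. Point: half-way along, in the middle of its thickness, just behind the ferrule; x points to the bristle end. 35 g, balances within 10 mm of the point. Starts flat on the bench, any way round.
- brush3_tip (a point): Bristle end of that brush, 85 from its middle point.
- brush4_mid (a point): Flat paint brush (three or four are there), 170 long; wooden handle 14 wide, 9 thick, then a steel ferrule and bristles 20 wide, 9 thick. Point: half-way along, in the middle of its thickness, just behind the ferrule; x points to the bristle end. 35 g, balances within 10 mm of the point. Starts flat on the bench, any way round.
- brush4_tip (a point): Bristle end of that brush, 85 from its middle point.
- pot_a: small green glass paint pot with a white cap, 32 dia x 52 high, loose, not part of the job; origin under its centre.
- pot_b: small brown glass paint pot with a black cap, 32 dia x 52 high, loose, not part of the job; origin under its centre.
- pot_c: small grey paint pot with a white cap, 32 dia x 52 high, loose, not part of the job; origin under its centre.
- lid: white jar lid lying open, 40 dia x 8 high, loose, not part of the job; origin under its centre.
- figure: small grey model soldier on a round base, 28 dia x 55 high, loose, not part of the job; origin under its centre.
Things that resemble listed ones, but are neither listed nor needed, are in the scene too. Leave any orange or pink look-alike of the part that bears brush2_mid alone.

How it is judged:
By the outcome, as a careful person would: the job done as asked, in the order asked, and still so for the second after the job is handed in, with the robot touching nothing.
Of brush1, brush2, brush3, brush4 only 3 to 4 are there at a start; the rules pass over those that are not, and their reading is None.
At some moment in a run one of brush1, brush2, brush3, brush4 may be knocked a few centimetres aside while the robot is not near it.
It also fails if it takes over 210 s, if anything falls off the work surface, if the arm or the gripper's body presses on something with over 40 N, if the wrist force passes 120 N, or if a joint passes its speed limit or range.

## Robot

A 6-joint arm with a two-finger parallel gripper is mounted at the origin on the work surface. World frame = base frame: x ahead of the robot, y to its left, z up, the work surface at z = 0. Lengths are in m, angles in rad, forces in N, time in s.
With the tool pointing down it reaches from about 0.325 to 0.85 m from the base axis. Payload 4.4 kg.
Tool frame: the origin (TCP) lies at the very end of the fingers, on their centre line; the grasp point (between the pads) lies 19 mm behind it; x points along the fingers, y is the direction in which the jaws open and shut, and the axes are right-handed (so a half turn about x gives the same grasp; the last joint's range is limited). The gripper opens to 94 mm and grips with 3 to 60 N. Pads are 16 mm wide; open, the fingers measure 119 mm over their backs; the gripper's body (75 mm by 177 mm) begins 78 mm behind the grasp point.
Start: joints at [1.042, 0.207, 1.542, -0, 1.393, -0.15], TCP at [0.213, 0.534, 0.205] pointing down, gripper open.
Joint ranges: [-2.73, 2.73], [-0.86, 2.22], [0.23, 2.46], [-1.11, 4.25], [0.08, 2.63], [-2.82, 2.82]. Speed limits (rad/s): [2.79, 2.79, 3.14, 3.14, 3.14, 3.14].

## Interface

Orientations are given as a unit quaternion [x, y, z, w].
In Python, from bench import monitor, read_camera, get_calibration, finish_job, find_in, outline_of, place_of gives the robot as it stands. The module is installed in compiled form; this text tells all that it offers.
- The arm moves only by the shell command python3 -m jog 'ROWS'. ROWS is a JSON object of lists of equal length, an entry for each row: "gripper": the gripper's target within -1 to 1 (fully open at 1, half-way at 0, shut at -1); "offset": the shift along the tool's x, y, z in m, a list of three; "turn": the turn about the tool's x in degrees. A call has 1 to 12 rows; each row is the pose to reach, as a shift and turn from the pose commanded when the call began, along the tool's axes at that moment; what a row does not reach only later rows make up. A row lasts 1/10 s, in which the tool goes at most 50 mm and 8.59 degrees, less where a joint would pass 70% of its speed; a pose out of reach is approached as far as the arm can. A call with a gripper value outside its range is refused whole. The fingers move at their own pace and stop on an object; the grip force is fixed at half the most. Time passes only in rows, so rows that repeat a pose let the fingers close. It gives the time, the measured TCP pose, the force and the opening at its end, in the units of the state.
- monitor.get_obs(): the state, without advancing time (a new reading comes with each control period).
- read_camera(name): name is "side" or "top" or "wrist"; returns (picture, depth): 384x512x3 uint8, red, green, blue; 384x512 float32, m along the optical axis (not along the pixel's ray), 0 where there is no reading.
- get_calibration(name): a dict with "intrinsics" (3x3 intrinsics, pixels), "dist" ([k1, k2, p1, p2, k3] as OpenCV has them; the pictures are not rectified), "extrinsics" (4x4, takes a point from camera to world coordinates); the wrist camera has in their place "tool_from_camera" (4x4, takes a point from camera to tool coordinates, whose origin is the TCP and whose axes are the tool frame's). Camera axes: x right, y down, z forward; pixel columns grow to the right and rows downward; lengths in m; the calibration is good to about 2 mm. A picture is of the moment at which its call begins: read the wrist's pose just before it. get_calibration takes no time and is no camera call.
- finish_job(): hands the job in, once; it reports no verdict.
Trained networks look in the newest picture that a camera, given by its name, has taken for a name from the list of things; names that differ only in an ending like _2 or _b are one class to them, and where a whole thing is asked for, a point or a joint stands for the part that bears it (a point fixed in the world has none). Each returns a list of dicts, best first, with "score" (0 to 1); they miss things now and then, are a little off and sometimes report something else, mostly with a low value. They report only what shows in the picture. A call takes as long as a camera call. They do not tell look-alikes from the thing itself.
- find_in(camera, target): "location" ([row, column] as shares, 0 to 1, of the picture: columns of its width, rows of its height, amid what is visible of it).
- outline_of(camera, target): "mask" (384x512 bool, what is visible of it) and "location" ([row, column] as shares, 0 to 1, of the picture: columns of its width, rows of its height, amid what is visible of it).
- place_of(camera, target): "location" ([row, column] as shares, 0 to 1, of the picture: columns of its width, rows of its height: a listed point, or the origin of a listed thing).
The state is a dict: "t": time; "qpos": joint angles; "qvel": joint speeds; "joint_efforts": joint torques, N m; "position": TCP position; "orientation": TCP orientation; "contact_force": force on the tool from outside, world axes, zero at the start; "ft_torque": the same for the moment, N m; "opening": finger opening in m.
Only numpy, scipy, OpenCV 4.12 (cv2) and the standard library are available. Lean on these libraries where they do the work, as an engineer would, in place of code of your own. Each camera call takes 0.05 s, during which the arm holds its last target. There are 200 camera calls.

## Working session

There is one attempt and no reset: what is moved stays moved. The work goes in short steps, Python scripts to look and compute and a shell command to move; the robot and the scene stay as the last step left them, time stands still between calls to the robot, and variables do not carry over. Pictures are saved under pics/ and viewed, about 12 in all and at most 16, crops included, and the job is handed in when it is done.

```bash
ls; mkdir -p pics
cat > h.py <<'E'
import numpy as np,cv2
from bench import *
from scipy.spatial.transform import Rotation as R
def T_tool():
    o=monitor.get_obs();T=np.eye(4);T[:3,:3]=R.from_quat(o['orientation']).as_matrix();T[:3,3]=o['position'];return T
def ext(n,c):
    return np.array(c['extrinsics']) if 'extrinsics' in c else T_tool()@np.array(c['tool_from_camera'])
class Cam:
    def __init__(s,n):
        c=get_calibration(n);s.n=n;s.K=np.array(c['intrinsics']);s.d=np.array(c['dist'],float);s.E=ext(n,c);s.im,s.dep=read_camera(n)
    def ray(s,uv):
        p=cv2.undistortPoints(np.array(uv,float).reshape(-1,1,2),s.K,s.d).reshape(-1,2);return np.c_[p,np.ones(len(p))]
    def pd(s,uv):  # depth based
        uv=np.array(uv,float).reshape(-1,2);r=s.ray(uv);ui=np.clip(uv.round().astype(int),0,[511,383]);z=s.dep[ui[:,1],ui[:,0]]
        return (r*z[:,None])@s.E[:3,:3].T+s.E[:3,3]
    def pz(s,uv,z): # at height z
        r=s.ray(uv)@s.E[:3,:3].T;o=s.E[:3,3];return o+r*((z-o[2])/r[:,2])[:,None]
    def proj(s,P):
        P=np.array(P,float).reshape(-1,3);I=np.linalg.inv(s.E);r,_=cv2.Rodrigues(I[:3,:3]);return cv2.projectPoints(P,r,I[:3,3],s.K,s.d)[0].reshape(-1,2)
    def save(s,f,crop=None,k=1,pts=()):
        im=s.im.copy()
        for p in pts: cv2.circle(im,tuple(int(v) for v in p),2,(255,0,255),-1)
        if crop: x0,y0,x1,y1=crop;im=im[y0:y1,x0:x1]
        im=cv2.resize(im,None,fx=k,fy=k,interpolation=cv2.INTER_CUBIC);cv2.imwrite('pics/'+f,im[:,:,::-1])
def px(l): return [l[1]*512,l[0]*384]
def rect(c,mask,zr=None):
    "world xy min-area rect of masked depth points"
    v,u=np.nonzero(mask);P=c.pd(np.c_[u,v]);
    if zr: P=P[(P[:,2]>zr[0])&(P[:,2]<zr[1])]
    return P
def toshift(dw):
    return T_tool()[:3,:3].T@np.array(dw)
E
cat > a.py <<'E'
from h import *
o=monitor.get_obs();print(o['t'],o['position'],o['orientation'],o['opening'])
for n in ('top','side'):
    c=Cam(n);c.save(n+'0.png',k=1.5);print(n,c.E[:3,3])
    for t in ['vise','jaw','face','nut','nut_center','lever','lever_pivot','lever_tip','boat_mid','rest','brush1_mid','brush1_tip','pot_a','lid','figure']:
        for f in (place_of,) if t!='brush1_mid' else (place_of,outline_of):
            for r in f(n,t):
                if r['score']>.3:
                    p=px(r['location']);print(n,t,f.__name__[:5],round(r['score'],2),np.round(p),'depth',c.pd(p).round(3)[0])
E
python3 a.py
```

```text
pics
0.0 [0.21224074 0.53356156 0.2043115 ] [ 0.1323908   0.6947234  -0.1338587   0.69420021] 0.0938377535156256
top [ 0.35226374 -0.03459483  1.21875627]
top vise call 0.8 [330. 220.] depth [ 0.549 -0.221  0.071]
top vise call 0.57 [365. 213.] depth [ 0.575 -0.31   0.081]
top vise call 0.33 [331. 212.] depth [ 0.574 -0.225  0.047]
top jaw call 0.66 [344. 216.] depth [ 0.564 -0.257  0.066]
top jaw call 0.48 [238. 165.] depth [0.68  0.036 0.06 ]
top face call 0.5 [328. 210.] depth [ 0.576 -0.213  0.071]Traceback (most recent call last):
  File "a.py", line 7, in <module>
    for r in f(n,t):
             ~^^^^^
ValueError: it knows: boat_mid, brush1_mid, brush1_tip, brush2_mid, brush2_tip, brush3_mid, brush3_tip, brush4_mid, brush4_tip, face, figure, jaw, lever_pivot, lever_tip, lid, nut_center, pot, rest, vise
```

```bash
sed -i "s/'nut','nut_center','lever',/'nut_center',/;s/'pot_a'/'pot'/" a.py; python3 a.py
```

```text
0.2 [0.21241713 0.53379188 0.20472034] [ 0.13265928  0.69462237 -0.13361347  0.69429728] 0.09382411017821507
top [ 0.35226374 -0.03459483  1.21875627]
top vise call 0.55 [331. 218.] depth [ 0.557 -0.227  0.05 ]
top jaw call 0.89 [343. 215.] depth [ 0.568 -0.258  0.054]
top jaw call 0.63 [394. 237.] depth [ 0.523 -0.405  0.035]
top face call 0.6 [128. 212.] depth [0.528 0.333 0.007]
top face call 0.56 [329. 211.] depth [ 0.573 -0.216  0.067]
top nut_center call 0.63 [361. 216.] depth [ 0.571 -0.307  0.055]
top lever_pivot call 0.98 [312. 213.] depth [ 0.565 -0.173  0.055]
top lever_pivot call 0.7 [222. 260.] depth [0.423 0.056 0.008]
top lever_tip call 0.44 [290. 193.] depth [ 0.615 -0.112  0.054]
top boat_mid call 0.96 [235. 165.] depth [0.68  0.044 0.056]
top rest call 0.58 [128. 213.] depth [0.527 0.333 0.004]
top rest call 0.38 [365. 215.] depth [ 0.572 -0.317  0.061]
top brush1_mid call 0.79 [153. 266.] depth [0.387 0.242 0.014]
top brush1_mid call 0.79 [149. 265.] depth [0.388 0.253 0.007]
top brush1_tip call 0.8 [125. 268.] depth [0.374 0.32  0.006]
top pot call 0.72 [104. 262.
[... 1069 characters left out ...]
] depth [0.679 0.025 0.06 ]
side boat_mid call 0.57 [283. 240.] depth [ 0.551 -0.171  0.056]
side rest call 0.65 [172. 139.] depth [0.527 0.336 0.01 ]
side brush1_mid call 0.8 [144. 182.] depth [0.379 0.231 0.01 ]
side brush1_mid call 0.61 [143. 178.] depth [0.381 0.243 0.012]
side brush1_tip call 0.5 [124. 164.] depth [0.365 0.334 0.002]
side pot call 0.67 [128. 153.] depth [0.392 0.364 0.006]
side pot call 0.65 [356. 303.] depth [ 0.588 -0.393  0.035]
side pot call 0.51 [246. 144.] depth [0.688 0.179 0.021]
side lid call 0.51 [232. 256.] depth [ 0.44  -0.114  0.01 ]
side figure call 0.62 [355. 305.] depth [ 0.587 -0.393  0.025]
side figure call 0.51 [340. 331.] depth [ 0.513 -0.422  0.035]
```

View pics/top0.png

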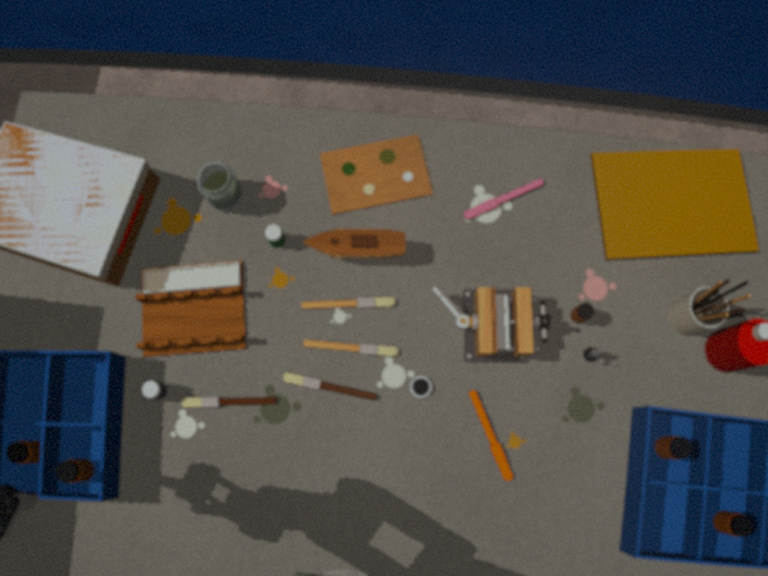

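View pics/side0.png

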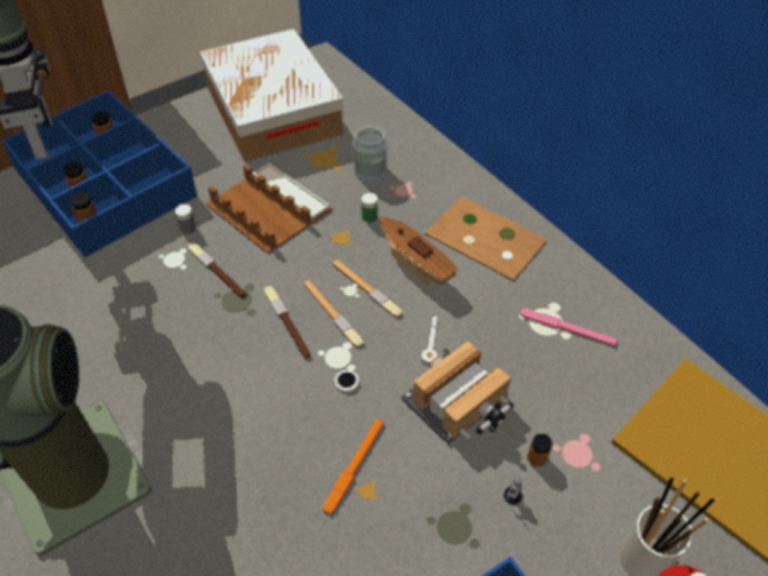

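The top view (768x576 px) shows four brushes: light handles at (348,304) and (350,348) with bristles toward -y, and dark handles at (331,387) and (230,402) with bristles toward +y. The orange (490,435) and pink (505,198) look-alikes are not brushes to move. The boat is at (356,243) with its bow to +y, the rest at (193,308) with the dish toward +x, and the vise at (505,322), roughly aligned with the world axes. The side view agrees.

```bash
cat >> h.py <<'E'
def az():
    y=T_tool()[:3,1];return np.degrees(np.arctan2(y[1],y[0]))
def go(p,a=None):
    T=T_tool();d=T[:3,:3].T@(np.array(p)-T[:3,3]);t=0 if a is None else -((a-az()+180)%360-180)
    print('offset mm',(d*1000).round(1),'turn',round(t,1))
def st():
    o=monitor.get_obs();print('t',round(o['t'],1),'pos',np.round(o['position'],4),'az',round(az(),1),'q',np.round(o['qpos'],2),'F',np.round(o['contact_force'],1),'op',round(o['opening'],4))
E
python3 - <<'E'
from h import *
print(np.round(get_calibration('wrist')['tool_from_camera'],3),np.round(get_calibration('wrist')['intrinsics'],0))
go([.64,.035,.25],0); st()
E
```

```text
[[ 0.    -0.237  0.971 -0.178]
 [ 1.     0.001 -0.    -0.002]
 [-0.001  0.971  0.237 -0.069]
 [ 0.     0.     0.     1.   ]] [[298.   0. 251.]
 [  0. 298. 189.]
 [  0.   0.   1.]]
offset mm [ -44.6 -305.8  581.7] turn 68.3
t 1.7 pos [0.2126 0.5342 0.2054] az 68.3 q [ 1.04  0.21  1.54  0.    1.39 -0.15] F [-0.2 -0.1 -0.4] op 0.0938
```

```bash
python3 -m jog '{"gripper":[1,1,1,1,1,1,1,1,1,1,1,1],"offset":[[-0.045,-0.306,0.582],[-0.045,-0.306,0.582],[-0.045,-0.306,0.582],[-0.045,-0.306,0.582],[-0.045,-0.306,0.582],[-0.045,-0.306,0.582],[-0.045,-0.306,0.582],[-0.045,-0.306,0.582],[-0.045,-0.306,0.582],[-0.045,-0.306,0.582],[-0.045,-0.306,0.582],[-0.045,-0.306,0.582]],"turn":[68,68,68,68,68,68,68,68,68,68,68,68]}'
python3 - <<'E'
from h import *
st();go([.64,.035,.25],0)
E
```

```text
t: 2.9
position: [0.603, 0.0777, 0.2467]
orientation: [0.499, 0.501, -0.499, 0.501]
contact_force: [-0.0, 0.0, 1.0]
opening: 0.094
t 2.9 pos [0.603  0.0777 0.2467] az 0.3 q [-0.01  0.25  1.41  0.    1.49 -0.02] F [-0.  0.  1.] op 0.094
offset mm [-3.3 36.8 42.9] turn 0.3
```

```bash
python3 -m jog '{"gripper":[1,1,1,1],"offset":[[0,0.04,0.03],[0,0.04,0.03],[0,0.04,0.03],[0,0.04,0.03]],"turn":[0,0,0,0]}' >/dev/null
python3 - <<'E'
from h import *
st();c=Cam('wrist')
r=outline_of('wrist','boat_mid')
for q in r:
    if q['score']<.4: continue
    m=q['mask'];cn=max(cv2.findContours(m.astype(np.uint8),0,2)[0],key=cv2.contourArea).reshape(-1,2)
    P=c.pz(cn,.056)[:,:2]*1000
    print('outline',q['score'],cv2.minAreaRect(P.astype(np.float32)),P.min(0),P.max(0))
for q in place_of('wrist','boat_mid'): print(q['score'],px(q['location']),c.pz(px(q['location']),.048))
c.save('w1.png',k=1.3)
E
```

```text
t 3.3 pos [0.6413 0.0505 0.2463] az 0.3 q [-0.06  0.32  1.31  0.    1.51 -0.06] F [-0.4  0.3  0.6] op 0.094
outline 0.85 ((688.8524780273438, 41.139991760253906), (52.86487579345703, 188.9956512451172), 5.874876499176025) [659.95414244 -52.61635554] [720.4932646 135.3883711]
0.59 [288.1024, 177.216] [[0.68674954 0.0423262  0.048     ]]
0.28 [212.2752, 166.6176] [[0.58943248 0.0554746  0.048     ]]
```

View pics/w1.png

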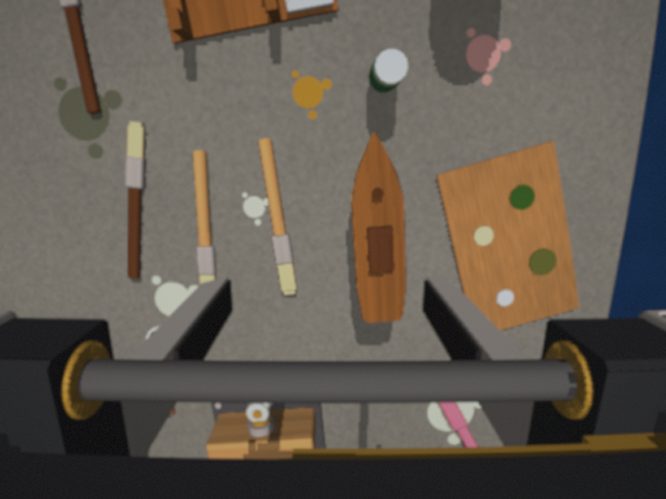

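The wrist view shows the boat at (380,230), nearly parallel to y, with its bow up. It also shows all four brushes, the thin palette to the right, and the vise at the bottom. Going down to grasp the boat.

Run:
```python
from h import *
go([.688,.041,.030],5.9)
```

```text
offset mm [217.1  46.5  10.4] turn -5.5
```

```bash
python3 -m jog '{"gripper":[0.6,0.6,0.6,0.6,0.6,0.6,0.6,0.6,0.6,0.6,0.6],"offset":[[0,0.0465,0.0104],[0,0.0465,0.0104],[0.05,0.0465,0.0104],[0.1,0.0465,0.0104],[0.14,0.0465,0.0104],[0.17,0.0465,0.0104],[0.19,0.0465,0.0104],[0.21,0.0465,0.0104],[0.217,0.0465,0.0104],[0.217,0.0465,0.0104],[0.217,0.0465,0.0104]],"turn":[-5.5,-5.5,-5.5,-5.5,-5.5,-5.5,-5.5,-5.5,-5.5,-5.5,-5.5]}'
python3 -m jog '{"gripper":[-0.2,-0.2,-0.2,-0.2,-0.2,-0.2,-0.2,-0.2],"offset":[[0,0,0],[0,0,0],[0,0,0],[0,0,0],[0,0,0],[0,0,0],[0,0,0],[0,0,0]],"turn":[0,0,0,0,0,0,0,0]}'
```

```text
t: 4.55
position: [0.6895, 0.0399, 0.0311]
orientation: [0.475, 0.524, -0.473, 0.525]
contact_force: [0.1, -0.4, -0.4]
opening: 0.0749
t: 5.35
position: [0.6899, 0.0395, 0.0305]
orientation: [0.475, 0.524, -0.473, 0.525]
contact_force: [2.8, 1.2, 5.9]
opening: 0.0503
```

```bash
python3 -m jog '{"gripper":[-0.2,-0.2,-0.2,-0.2,-0.2,-0.2,-0.2,-0.2,-0.2,-0.2,-0.2,-0.2],"offset":[[-0.03,0,0],[-0.07,0,0],[-0.12,0,0],[-0.16,0,0.02],[-0.2,-0.01,0.06],[-0.24,-0.015,0.11],[-0.25,-0.02,0.16],[-0.25,-0.025,0.21],[-0.25,-0.03,0.25],[-0.25,-0.03,0.27],[-0.25,-0.03,0.29],[-0.25,-0.03,0.29]],"turn":[0,0,0,0,0,0,0,0,0,0,0,0]}'
python3 - <<'E'
from h import *
st();c=Cam('wrist')
for n in ['vise','jaw','face','nut_center','lever_pivot','lever_tip']:
  z=dict(vise=0,jaw=.06,face=.06,nut_center=.044,lever_pivot=.051,lever_tip=.054)[n]
  for q in place_of('wrist',n)[:2]:
    p=px(q['location']);print(n,round(q['score'],2),np.round(p),c.pz(p,z).round(4)[0],c.pd(p).round(3)[0])
c.save('w2.png',k=1.5)
E
```

```text
t: 6.55
position: [0.6864, -0.2545, 0.2762]
orientation: [0.474, 0.526, -0.476, 0.522]
contact_force: [0.2, 1.0, -3.0]
opening: 0.0499
t 6.5 pos [ 0.6864 -0.2545  0.2762] az 5.6 q [-0.47  0.51  0.99 -0.    1.64 -0.57] F [ 0.2  1.  -3. ] op 0.0499
vise 0.68 [181. 138.] [ 0.5743 -0.2289  0.    ] [ 0.585 -0.225  0.047]
jaw 0.76 [164. 163.] [ 0.5668 -0.2587  0.06  ] [ 0.565 -0.26   0.055]
face 0.65 [166. 134.] [ 0.568  -0.2196  0.06  ] [ 0.57  -0.219  0.066]
nut_center 0.83 [172. 201.] [ 0.5754 -0.3156  0.044 ] [ 0.579 -0.311  0.059]
lever_pivot 0.82 [165.  92.] [ 0.5621 -0.166   0.051 ] [ 0.563 -0.166  0.055]
lever_tip 0.95 [213.  52.] [ 0.6216 -0.1128  0.054 ] [ 0.621 -0.113  0.053]
```

View pics/w2.png

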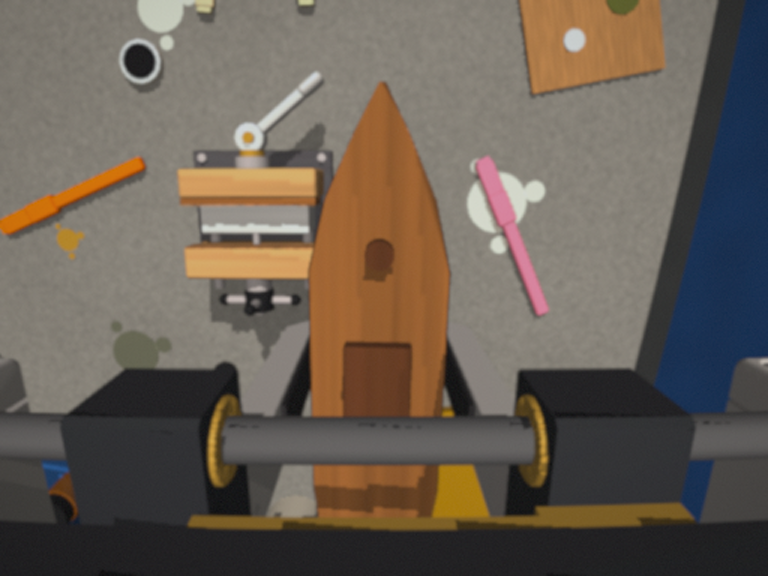

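Run:
```python
from h import *
c=Cam('wrist')
g=lambda l,z:c.pz(np.array(l)/1.5,z)*1000
P=g([(179,171),(317,168.5),(181,198),(318,194),(187,249),(187,277),(310,277)],.068);print(P.round(1))
print('fix back az',np.degrees(np.arctan2(*(P[1]-P[0])[1::-1])), 'mov back',np.degrees(np.arctan2(*(P[6]-P[5])[1::-1])))
print('pivot,tip',g([(249,138)],.054).round(1),g([(319,76)],.054).round(1))
print('nut',g([(259,298),(223,299),(297,300)],.044).round(1))
print('bed plate',g([(197,152),(330,152)],.005).round(1))
# edge fit by gradient in fixed-jaw area
c.save('w2c.png',(105,85,225,220),5)
```

```text
[[ 510.6 -196.5   68. ]
 [ 628.3 -182.9   68. ]
 [ 512.5 -219.2   68. ]
 [ 630.8 -204.1   68. ]
 [ 518.2 -263.5   68. ]
 [ 518.3 -289.1   68. ]
 [ 629.1 -277.6   68. ]]
fix back az 6.558801285355661 mov back 5.938819985804114
pivot,tip [[ 565.6 -163.    54. ]] [[ 622.3 -106.7   54. ]]
nut [[ 578.4 -309.2   44. ]
 [ 543.6 -313.9   44. ]
 [ 615.1 -307.3   44. ]]
bed plate [[ 501.  -178.6    5. ]
 [ 631.5 -165.9    5. ]]
```

View pics/w2c.png

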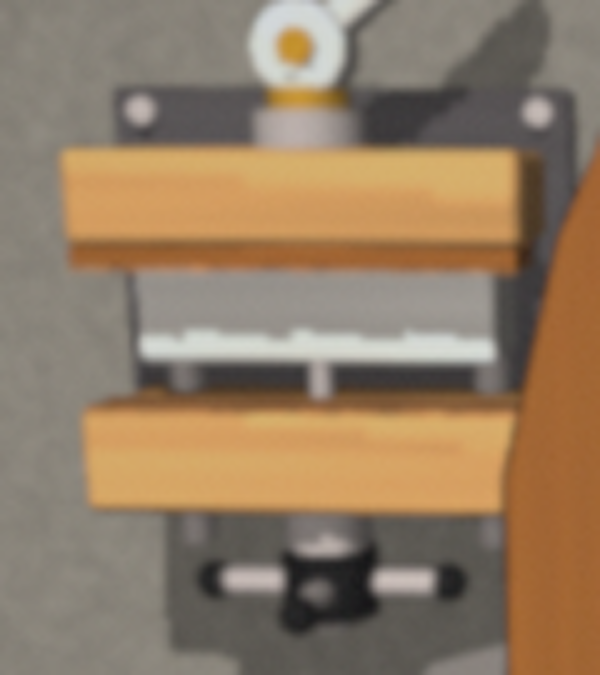

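```bash
cat > v.py <<'E'
from h import *
c=Cam('wrist')
g=lambda l,z:c.pz(np.array(l)/5+[105,85],z)*1000
a=np.radians(6.3);ex=np.array([np.cos(a),np.sin(a)]);ey=np.array([-ex[1],ex[0]])
P=g([(62,150),(517,149),(62,242),(517,242),(68,271),(520,270),(85,408),(505,401),(90,510),(505,513)],.068)
base=(P[0]+P[1])[:2]/2; o=base-43*ey; print('origin',o)
print(np.c_[(P[:,:2]-o)@ex,(P[:,:2]-o)@ey].round(1))
for n,l,z in [('piv',[(295,45)],.054),('nut arms',[(210,580),(450,581)],.044),('plate',[(118,90),(572,92)],.004),('movlow',[(85,395)],.068)]:
    q=g(l,z)[:,:2]-o;print(n,np.c_[q@ex,q@ey].round(1))
E
python3 v.py
```

```text
origin [ 571.18313577 -235.23587263]
[[-58.7  43.7]
 [ 58.7  42.3]
 [-61.1  20.3]
 [ 57.8  18.9]
 [-60.3  12.8]
 [ 58.3  11.8]
 [-59.5 -23.4]
 [ 53.  -22.5]
 [-61.2 -51.3]
 [ 51.8 -52.9]]
piv [[-0.4 69.6]]
nut arms [[-38.8 -78. ]
 [ 31.2 -78.7]]
plate [[-68.3  61.4]
 [ 66.5  59. ]]
movlow [[-59.2 -19.9]]
```

Run:
```python
from h import *
go([.571,-.2399,.16],-84.4)
```

```text
offset mm [ 119.7 -115.6  -22.8] turn 90.3
```

```bash
python3 -m jog '{"gripper":[-0.2,-0.2,-0.2,-0.2,-0.2,-0.2,-0.2,-0.2,-0.2,-0.2,-0.2,-0.2],"offset":[[0,-0.04,-0.008],[0,-0.08,-0.016],[0,-0.1,-0.02],[0,-0.1156,-0.0228],[0,-0.1156,-0.0228],[0.02,-0.1156,-0.0228],[0.04,-0.1156,-0.0228],[0.06,-0.1156,-0.0228],[0.09,-0.1156,-0.0228],[0.119,-0.1156,-0.0228],[0.119,-0.1156,-0.0228],[0.119,-0.1156,-0.0228]],"turn":[8.5,17,25.5,34,42.5,51,59.5,68,76.5,85,90,90.3]}' >/dev/null
python3 -m jog '{"gripper":[-0.2,-0.2],"offset":[[0,0,0],[0,0,0]],"turn":[0,0]}' >/dev/null
python3 - <<'E'
from h import *
st();go([.571,-.2399,.105],-84.4)
c=Cam('side');c.save('s1.png',(220,180,400,320),4)
E
```

```text
t 8.4 pos [ 0.5717 -0.2414  0.162 ] az -84.4 q [-0.54  0.34  1.47  0.    1.33  0.93] F [-0.3  0.3 -3.5] op 0.0498
offset mm [57.  -1.6  0.7] turn -0.0
```

View pics/s1.png

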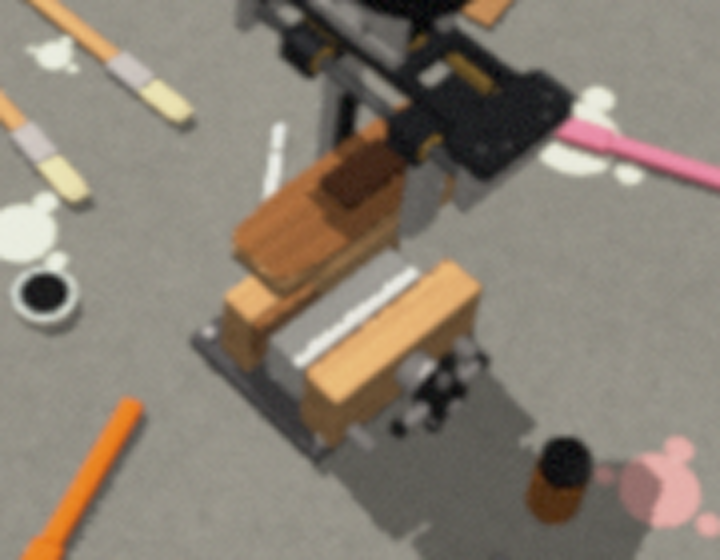

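The boat hangs level at (330,200), parallel to the jaws and above the gap. Lowering it in stages.

```bash
python3 -m jog '{"gripper":[-0.2,-0.2,-0.2,-0.2,-0.2],"offset":[[0.02,-0.0016,0.0007],[0.04,-0.0016,0.0007],[0.057,-0.0016,0.0007],[0.057,-0.0016,0.0007],[0.057,-0.0016,0.0007]],"turn":[0,0,0,0,0]}' 
python3 -m jog '{"gripper":[-0.2,-0.2,-0.2,-0.2],"offset":[[0.005,0,0],[0.01,0,0],[0.013,0,0],[0.013,0,0]],"turn":[0,0,0,0]}'
```

```text
t: 8.95
position: [0.5702, -0.2396, 0.104]
orientation: [0.706, 0.034, -0.706, 0.034]
contact_force: [-0.9, 0.6, -2.7]
opening: 0.0498
t: 9.35
position: [0.5695, -0.2393, 0.0899]
orientation: [-0.706, -0.034, 0.707, -0.034]
contact_force: [-0.3, 0.6, -3.2]
opening: 0.0499
```

Run:
```python
from h import *
go([.571,-.2399,.0805],-84.4)
```

```text
offset mm [ 9.4  0.8 -1.4] turn -0.1
```

```bash
python3 -m jog '{"gripper":[-0.2,-0.2,-0.2,-0.2],"offset":[[0.004,0.0005,0],[0.0075,0.0005,0],[0.0095,0.0005,0],[0.0105,0.0005,0]],"turn":[0,0,0,0]}'
python3 -m jog '{"gripper":[-0.2,-0.2,-0.2],"offset":[[0.001,0,0],[0.0015,0,0],[0.0015,0,0]],"turn":[0,0,0]}'
```

```text
t: 9.75
position: [0.5697, -0.2398, 0.0794]
orientation: [-0.706, -0.034, 0.707, -0.034]
contact_force: [0.1, -0.2, -3.4]
opening: 0.0501
t: 10.05
position: [0.57, -0.24, 0.0786]
orientation: [0.706, 0.034, -0.706, 0.034]
contact_force: [0.2, 0.5, -1.8]
opening: 0.0498
```

```bash
python3 -m jog '{"gripper":[-0.2,0.1,0.5,0.5,0.5,0.5,0.5,0.5,0.5,0.5,0.5,0.5],"offset":[[0.001,0,0],[0.001,0,0],[0.001,0,0],[0.001,0,0],[0.001,0,0],[-0.01,0,0],[-0.03,0,0],[-0.06,0,0],[-0.1,0,0],[-0.15,0,0],[-0.18,0,0],[-0.18,0,0]],"turn":[0,0,0,0,0,0,0,0,0,0,0,0]}'
python3 - <<'E'
from h import *
go([.572,-.335,.255],5.6)
E
```

```text
t: 11.25
position: [0.5733, -0.2418, 0.2666]
orientation: [0.71, 0.031, -0.702, 0.037]
contact_force: [0.7, -0.7, 0.2]
opening: 0.0702
offset mm [12.3 92.5 10.3] turn -90.1
```

```bash
python3 -m jog '{"gripper":[0.5,0,-1,-1,-1,-1,-1,-1,-1,-1,-1,-1],"offset":[[0,0.04,0],[0,0.08,0.01],[0.01,0.0925,0.01],[0.01,0.0925,0.01],[0.01,0.0925,0.01],[0.01,0.0925,0.01],[0.01,0.0925,0.01],[0.01,0.0925,0.01],[0.01,0.0925,0.01],[0.01,0.0925,0.01],[0.01,0.0925,0.01],[0.01,0.0925,0.01]],"turn":[-8.5,-17,-25.5,-34,-42.5,-51,-59.5,-68,-76.5,-85,-90,-90]}'
python3 - <<'E'
from h import *
st();c=Cam('wrist');c.save('w3.png',(136,50,376,240),3.2)
for n in ['jaw','nut_center','lever_tip','boat_mid']:
  z=dict(boat_mid=.096,jaw=.06,nut_center=.044,lever_tip=.054)[n]
  for q in place_of('wrist',n)[:1]:
    p=px(q['location']);print(n,round(q['score'],2),np.round(p),c.pz(p,z).round(4)[0])
E
```

```text
t: 12.45
position: [0.5682, -0.3326, 0.247]
orientation: [0.475, 0.524, -0.476, 0.523]
contact_force: [1.2, -0.2, 0.7]
opening: 0.0006
t 12.4 pos [ 0.5682 -0.3326  0.247 ] az 5.5 q [-0.66  0.36  1.26 -0.    1.52 -0.76] F [ 1.2 -0.2  0.7] op 0.0006
jaw 0.77 [258. 113.] [ 0.567  -0.2598  0.06  ]
nut_center 0.61 [259. 158.] [ 0.5742 -0.3155  0.044 ]
boat_mid 0.78 [262.  96.] [ 0.5684 -0.2427  0.096 ]
```

View pics/w3.png

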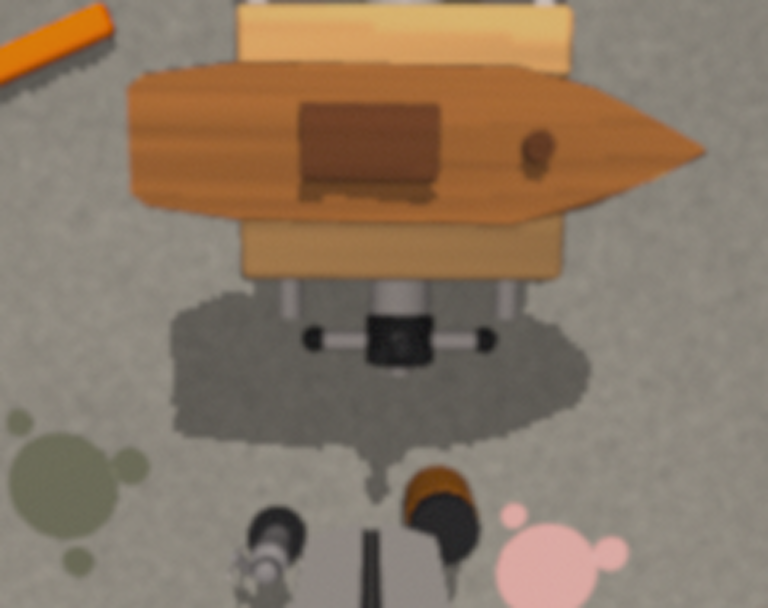

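The boat sits in the vise at (400,140) with its bow to +x and aligned with the jaws. The nut is at (400,340), the brown pot at (440,520) and the figure at (270,540).

Run:
```python
from h import *
c=Cam('wrist')
g=lambda l,z:c.pz(np.array(l)/3.2+[136,50],z)*1000
print('balls',g([(315,339),(485,339)],.044).round(1),'up',g([(399,340)],.083).round(1))
print('jawback',g([(244,277),(562,277)],.068).round(1),'fixback',g([(238,5),(571,8)],.068).round(1))
print('pot cap',g([(444,528)],.052).round(1),'fig head',g([(277,535)],.05).round(1))
```

```text
balls [[ 543.4 -316.9   44. ]
 [ 611.4 -310.3   44. ]] up [[ 575.3 -309.2   83. ]]
jawback [[ 516.3 -293.2   68. ]
 [ 633.9 -281.8   68. ]] fixback [[ 507.7 -198.8   68. ]
 [ 624.2 -188.5   68. ]]
pot cap [[ 603.1 -388.6   52. ]] fig head [[ 534.6 -398.9   50. ]]
```

Run:
```python
from h import *
go([.544,-.321,.11],-84.5)
```

```text
offset mm [138.2 -23.5 -14.2] turn 90.0
```

```bash
python3 -m jog '{"gripper":[-1,-1,-1,-1,-1,-1,-1,-1,-1,-1,-1,-1],"offset":[[0.01,-0.0235,-0.0142],[0.02,-0.0235,-0.0142],[0.03,-0.0235,-0.0142],[0.04,-0.0235,-0.0142],[0.05,-0.0235,-0.0142],[0.06,-0.0235,-0.0142],[0.08,-0.0235,-0.0142],[0.09,-0.0235,-0.0142],[0.1,-0.0235,-0.0142],[0.12,-0.0235,-0.0142],[0.138,-0.0235,-0.0142],[0.138,-0.0235,-0.0142]],"turn":[8.5,17,25.5,34,42.5,51,59.5,68,76.5,85,90,90]}'
python3 - <<'E'
from h import *
st();go([.544,-.321,.059],-84.5)
E
```

```text
t: 13.95
position: [0.5421, -0.3196, 0.1072]
orientation: [-0.705, -0.035, 0.708, -0.032]
contact_force: [-0.4, 0.9, 0.0]
opening: 0.0005
t 13.9 pos [ 0.5421 -0.3196  0.1072] az -84.5 q [-0.67  0.41  1.49 -0.    1.25  0.81] F [-0.4  0.9  0. ] op 0.0005
offset mm [48.2  1.8 -2. ] turn -0.0
```

```bash
python3 -m jog '{"gripper":[-1,-1,-1,-1,-1,-1,-1,-1,-1,-1,-1,-1],"offset":[[0.025,0.001,-0.002],[0.048,0.001,-0.002],[0.048,0.001,-0.002],[0.048,0.001,-0.008],[0.048,0.001,-0.015],[0.048,0.001,-0.021],[0.048,0.001,-0.026],[0.048,0.001,-0.031],[0.048,0.001,-0.036],[0.048,0.001,-0.041],[0.048,0.001,-0.046],[0.048,0.001,-0.046]],"turn":[0,0,0,0,0,0,0,0,0,0,0,0]}'
python3 - <<'E'
from h import *
st();c=Cam('side');c.save('s2.png',(270,215,370,295),6)
E
```

```text
t: 15.15
position: [0.5889, -0.3199, 0.0631]
orientation: [-0.705, -0.033, 0.707, -0.035]
contact_force: [-4.3, -4.6, 0.1]
opening: 0.0001
t 15.2 pos [ 0.5889 -0.3199  0.0631] az -84.5 q [-0.62  0.54  1.4  -0.01  1.2   0.85] F [-4.3 -4.6  0.1] op 0.0001
```

View pics/s2.png

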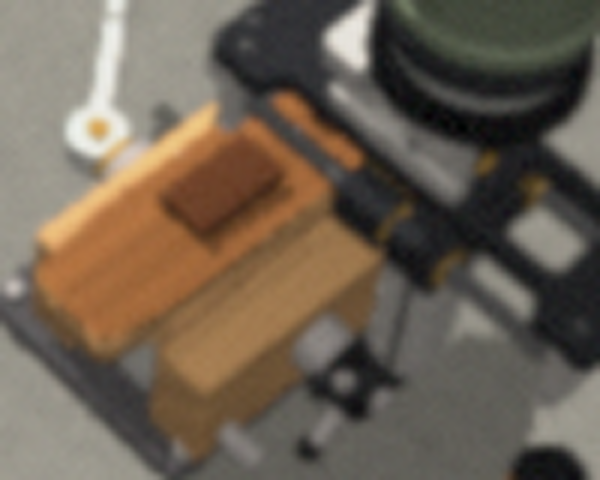

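```bash
python3 -m jog '{"gripper":[-1,-1,-1,-1,-1,-1,-1],"offset":[[-0.02,0,0.003],[-0.045,0,0.003],[-0.045,0,0.03],[-0.045,0,0.05],[-0.045,0,0.05],[-0.02,0,0.05],[0.003,0,0.05]],"turn":[0,0,0,0,0,0,0]}'
python3 -m jog '{"gripper":[-1,-1,-1,-1,-1,-1,-1,-1,-1],"offset":[[0,0,0],[0,0,-0.008],[0,0,-0.016],[0,0,-0.023],[0,0,-0.03],[0,0,-0.036],[0,0,-0.042],[0,0,-0.049],[0,0,-0.049]],"turn":[0,0,0,0,0,0,0,0,0]}'
python3 - <<'E'
from h import *
st()
E
```

```text
t: 15.9
position: [0.5423, -0.3237, 0.0609]
orientation: [0.707, 0.033, -0.705, 0.035]
contact_force: [-11.2, -7.8, 22.8]
opening: 0.0005
t: 16.8
position: [0.5912, -0.3183, 0.0604]
orientation: [0.708, 0.033, -0.705, 0.034]
contact_force: [0.9, 0.6, -0.6]
opening: 0.0004
t 16.8 pos [ 0.5912 -0.3183  0.0604] az -84.5 q [-0.62  0.54  1.41  0.    1.19  0.85] F [ 0.9  0.6 -0.6] op 0.0004
```

```bash
python3 -m jog '{"gripper":[-1,-1,-1,-1,-1,-1,-1,-1],"offset":[[-0.025,0,0],[-0.05,0,0],[-0.09,-0.01,0.02],[-0.13,-0.01,0.06],[-0.15,-0.01,0.09],[-0.15,-0.01,0.11],[-0.15,-0.01,0.11],[-0.15,-0.01,0.11]],"turn":[0,0,0,0,0,0,0,0]}' >/dev/null
python3 - <<'E'
from h import *
st();c=Cam('wrist');c.save('w4.png',(150,60,370,240),3)
E
```

```text
t 17.6 pos [ 0.4796 -0.318   0.2094] az -84.5 q [-0.74  0.2   1.54  0.    1.4   0.74] F [-0.1  0.5 -0.2] op 0.0004
```

View pics/w4.png

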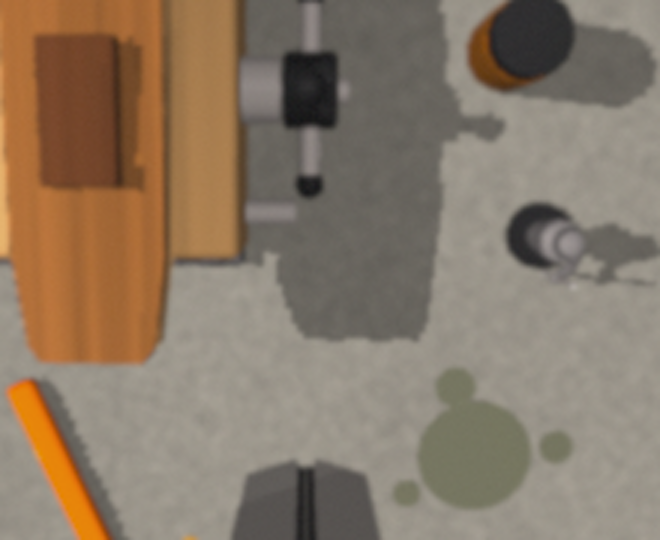

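Run:
```python
from h import *
c=Cam('wrist')
for l in [(310,185),(311,150),(311,20),(311,90),(311,5),(311,70),(311,110)]:
    p=np.array(l)/3+[150,60];print(l,c.pd(p).round(4)[0])
print('jawback',(c.pz(np.array([(243,10),(243,250)])/3+[150,60],.068)*1000).round(1))
print('hub',(c.pz(np.array([(311,90)])/3+[150,60],.056)*1000).round(1))
v,u=np.mgrid[60:130,240:270];P=c.pd(np.c_[u.ravel(),v.ravel()]).reshape(70,30,3)
m=(P[...,2]>.03);print([ (int(vv),P[vv-60][m[vv-60]][:,2].max().round(3) if m[vv-60].any() else 0, (np.median(P[vv-60][m[vv-60]],0)).round(3).tolist() if m[vv-60].any() else 0) for vv in range(60,130,3)])
```

```text
(310, 185) [ 0.5412 -0.315   0.0461]
(311, 150) [ 0.5539 -0.3141  0.0449]
(311, 20) [ 0.5988 -0.3096  0.0485]
(311, 90) [ 0.5719 -0.3121  0.0827]
(311, 5) [ 0.6041 -0.3091  0.047 ]
(311, 70) [ 0.581  -0.3113  0.0559]
(311, 110) [ 0.5675 -0.3127  0.0544]
jawback [[ 596.7 -286.8   68. ]
 [ 516.7 -293.4   68. ]]
hub [[ 574.2 -312.    56. ]]
[(60, np.float64(0.049), [0.606, -0.309, 0.048]), (63, np.float64(0.387), [0.602, -0.31, 0.048]), (66, np.float64(0.05), [0.599, -0.309, 0.049]), (69, np.float64(0.049), [0.596, -0.31, 0.047]), (72, np.float64(0.049), [0.593, -0.31, 0.047]), (75, np.float64(0.049), [0.59, -0.31, 0.048]), (78, np.float64(0.052), [0.587, -0.311, 0.051]), (81, np.float64(0.056), [0.583, -0.308, 0.054]), (84, np.float64(0.081), [0.58, -0.309, 0.056]), (87, np.float64(0.387), [0.576, -0.312, 0.057]), (90, np.float64(0.083), [0.573, -0.311, 0.057]), (93, np.float64(0.08), [0.57, -0.312, 0.056]), (96, np.float64(0.056), [0.568, -0.31, 0.054]), (99, np.float64(0.053), [0.565, -0.311, 0.051]), (102, np.float64(0.047), [0.562, -0.313, 0.044]), (105, np.float64(0.047), [0.559, -0.313, 0.045]), (108, np.float64(0.046), [0.556, -0.313, 0.045]), (111, np.float64(0.046), [0.553, -0.313, 0.044]), (114, np.float64(0.047), [0.549, -0.314, 0.045]), (117, np.float64(0.046), [0.546, -0.314, 0.045]), (120, np.float64(0.047), [0.543, -0.314, 0.046]), (123, np.float64(0.047), [0.54, -0.315, 0.046]), (126, 0, 0), (129, 0, 0)]
```

The picture shows the nut with one arm up and the side arms level at (310,90). The finger struck an arm on its second descent, so I can't tell whether the nut is at 0 or at a quarter turn. I'll return to the earlier view (w3) and compare the jaw positions.

Run:
```python
from h import *
go([.5682,-.3326,.247],5.5)
```

```text
offset mm [-38.5  23.3 -86.8] turn -89.9
```

```bash
python3 -m jog '{"gripper":[-1,-1,-1,-1,-1,-1,-1,-1,-1,-1,-1,-1],"offset":[[-0.038,0.023,-0.04],[-0.038,0.023,-0.087],[-0.038,0.023,-0.087],[-0.038,0.023,-0.087],[-0.038,0.023,-0.087],[-0.038,0.023,-0.087],[-0.038,0.023,-0.087],[-0.038,0.023,-0.087],[-0.038,0.023,-0.087],[-0.038,0.023,-0.087],[-0.038,0.023,-0.087],[-0.038,0.023,-0.087]],"turn":[-8.5,-17,-25.5,-34,-42.5,-51,-59.5,-68,-76.5,-85,-90,-90]}' >/dev/null
cat > cmp.py <<'E'
from h import *
import sys
st();c=Cam('wrist');f=sys.argv[1];c.save(f,(136,50,376,240),3.2)
a=cv2.imread('pics/w3.png');b=cv2.imread('pics/'+f)
def edge(im,x0,x1,y0,y1): # subpixel row of strongest edge, fit line
    g=cv2.GaussianBlur(im[:,:,2].astype(np.float32),(0,0),3);d=np.abs(cv2.Sobel(g,cv2.CV_32F,0,1))
    xs=np.arange(x0,x1,4);ys=[]
    for x in xs:
        w=d[y0:y1,x];k=w.argmax();lo,hi=max(0,k-6),k+7;ys.append(y0+np.average(np.arange(lo,min(hi,len(w))),weights=w[lo:hi]))
    p=np.polyfit(xs,ys,1);return np.median(ys-np.polyval(p,xs)),p
for n,im in (('w3',a),('now',b)):
    for nm,bx in dict(jawback=(255,370,262,295),jawback2=(440,550,262,295),fix=(260,550,0,20)).items():
        r,p=edge(im,*bx);print(n,nm,'row at x=400:',np.polyval(p,400).round(2),'slope',p[0].round(4))
    hsv=im.max(2);m=(hsv[300:375,290:510]<60).astype(np.uint8);v,u=np.nonzero(m);print('dark centroid',u.mean()+290,v.mean()+300,len(u))
for l in [(315,339),(485,339),(400,340),(340,340),(460,340)]: print(l,c.pd(np.array(l)/3.2+[136,50]).round(4)[0])
E
python3 cmp.py w5.png
```

```text
t 18.9 pos [ 0.5683 -0.3322  0.2459] az 5.6 q [-0.66  0.36  1.27  0.    1.52 -0.76] F [ 0.2  0.1 -0.2] op 0.0002
w3 jawback row at x=400: 277.46 slope 0.0181
w3 jawback2 row at x=400: 278.49 slope -0.02
w3 fix row at x=400: 5.5 slope 0.0003
dark centroid 398.94144144144144 340.1198698698699 3996
now jawback row at x=400: 274.22 slope 0.0109
now jawback2 row at x=400: 275.82 slope -0.0105
now fix row at x=400: 5.52 slope 0.0009
dark centroid 399.27052657848765 338.5268280509109 4007
(315, 339) [ 0.543  -0.3154  0.0471]
(485, 339) [ 0.6096 -0.3084  0.0505]
(400, 340) [ 0.5751 -0.3082  0.0812]
(340, 340) [ 0.5529 -0.315   0.0457]
(460, 340) [ 0.6002 -0.31    0.0479]
```

View pics/w5.png

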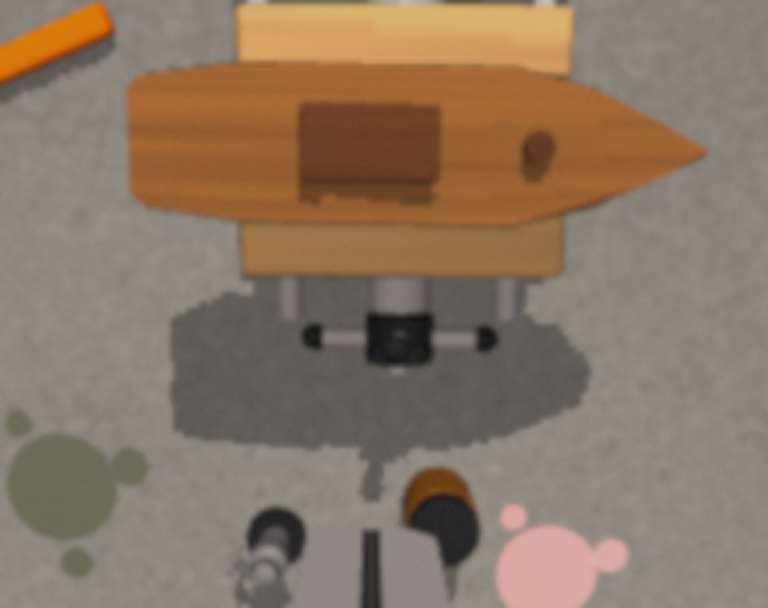

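The jaw edge is about 1 mm further in than in w3, and the boat hasn't moved, so the nut stands at about one quarter turn. I need about two more, and this time I'll descend further clear of the arms.

```bash
python3 -m jog '{"gripper":[-1,-1,-1,-1,-1,-1,-1,-1,-1,-1,-1,-1],"offset":[[0.01,-0.015,-0.012],[0.02,-0.015,-0.012],[0.03,-0.015,-0.012],[0.04,-0.015,-0.012],[0.05,-0.015,-0.012],[0.06,-0.015,-0.012],[0.08,-0.015,-0.012],[0.09,-0.015,-0.012],[0.1,-0.015,-0.012],[0.12,-0.015,-0.012],[0.138,-0.015,-0.012],[0.138,-0.015,-0.012]],"turn":[8.5,17,25.5,34,42.5,51,59.5,68,76.5,85,90,90]}' >/dev/null
python3 - <<'E'
from h import *
st();go([.5545,-.318,.060],-84.5)
E
```

```text
t 20.1 pos [ 0.5495 -0.3205  0.1055] az -84.6 q [-0.66  0.43  1.47  0.    1.25  0.81] F [ 0.   0.2 -0.8] op 0.0001
offset mm [45.5 -1.8 -5.4] turn -0.1
```

```bash
python3 -m jog '{"gripper":[-1,-1,-1,-1,-1,-1,-1,-1,-1,-1,-1],"offset":[[0.02,-0.002,-0.005],[0.045,-0.002,-0.005],[0.045,-0.002,-0.005],[0.045,-0.002,-0.01],[0.045,-0.002,-0.015],[0.045,-0.002,-0.02],[0.045,-0.002,-0.025],[0.045,-0.002,-0.03],[0.045,-0.002,-0.034],[0.045,-0.002,-0.037],[0.045,-0.002,-0.037]],"turn":[0,0,0,0,0,0,0,0,0,0,0]}'
python3 -m jog '{"gripper":[-1,-1,-1,-1,-1,-1,-1],"offset":[[-0.02,0,0.004],[-0.05,0,0.004],[-0.05,0,0.03],[-0.05,0,0.052],[-0.05,0,0.052],[-0.05,0,0.052],[-0.05,0,0.052]],"turn":[0,0,0,0,0,0,0]}'
python3 - <<'E'
from h import *
st();c=Cam('wrist')
Pn=np.array([.576,-.312,.044]);ex=np.array([.9953,.0966,0])
v,u=np.mgrid[0:384:2,0:512:2];P=c.pd(np.c_[u.ravel(),v.ravel()]);d=P-Pn
m=(np.abs(d@np.array([-.0966,.9953,0]))<.012)&(P[:,2]>.02)&(P[:,2]<.1)&(np.abs(d@ex)<.045)
for uu,h in sorted((round(a*1000),round(b*1000)) for a,b in zip(d[m]@ex,d[m,2])): print((uu,h),end=' ')
E
```

```text
t: 21.25
position: [0.5869, -0.3191, 0.0658]
orientation: [-0.705, -0.033, 0.707, -0.035]
contact_force: [-5.5, -3.2, 0.3]
opening: 0.0004
t: 21.95
position: [0.5376, -0.3223, 0.1154]
orientation: [0.707, 0.034, -0.706, 0.034]
contact_force: [-0.3, 0.2, -0.4]
opening: 0.0006
t 21.9 pos [ 0.5376 -0.3223  0.1154] az -84.5 q [-0.68  0.39  1.49  0.    1.25  0.8 ] F [-0.3  0.2 -0.4] op 0.0006
(-44, -17) (-44, -17) (-43, -16) (-42, -17) (-42, -17) (-42, -17) (-41, -21) (-40, -19) (-31, 23) (-31, 24) (-31, 24) (-30, 23) (-30, 24) (-30, 24) (-29, 25) (-29, 26) (-28, 22) (-28, 23) (-28, 24) (-28, 25) (-28, 25) (-28, 25) (-28, 26) (-27, 22) (-26, 24) (-26, 24) (-26, 24) (-26, 25) (-26, 25) (-26, 25) (-25, 21) (-25, 23) (-25, 23) (-25, 23) (-25, 24) (-25, 25) (-25, 25) (-24, 21) (-23, 19) (-23, 19) (-23, 23) (-23, 24) (-23, 24) (-23, 24) (-22, -24) (-22, 21) (-22, 22) (-22, 22) (-21, 17) (-21, 19) (-21, 20) (-21, 20) (-21, 20) (-20, -23) (-20, 17) (-20, 17) (-20, 18) (-19, -23) (-19, 15) (-19, 15) (-19, 19) (-19, 19) (-18, 16) (-18, 18) (-18, 19) (-17, 14) (-17, 16) (-17, 16) (-17, 17) (-17, 17
[... 1953 characters left out ...]
8) (17, 28) (17, 28) (17, 29) (17, 30) (17, 30) (18, 27) (18, 29) (18, 30) (18, 31) (18, 31) (18, 32) (18, 32) (20, 29) (20, 29) (20, 30) (20, 31) (20, 31) (20, 32) (20, 32) (21, 30) (21, 30) (21, 30) (21, 31) (21, 31) (21, 31) (21, 32) (22, 28) (23, -17) (23, 30) (23, 30) (23, 30) (23, 31) (23, 31) (23, 32) (24, 28) (24, 30) (24, 30) (24, 30) (24, 30) (24, 31) (25, -20) (25, -18) (25, -15) (25, 29) (25, 29) (25, 30) (27, -19) (27, -18) (27, -17) (27, -17) (27, -16) (27, -16) (28, -18) (28, -18) (28, -17) (28, -17) (28, -17) (28, -16) (30, -20) (30, -19) (30, -18) (30, -18) (30, -16) (32, -20) (32, -18) (40, -22) (40, -20) (40, -19) (42, -17) (42, -17) (42, -16) (43, -16) (43, -16) (43, -16)
```

```bash
cat > nut.py <<'E'
from h import *
st();c=Cam('wrist')
Pn=np.array([.576,-.312,.044]);ex=np.array([.9953,.0966,0])
v,u=np.mgrid[0:384,0:512];P=c.pd(np.c_[u.ravel(),v.ravel()]);d=P-Pn
uu=d@ex;h=d[:,2];m=(np.abs(d@np.array([-.0966,.9953,0]))<.012)&(np.hypot(uu,h)>.018)&(np.hypot(uu,h)<.038)&(h>-.005)
t=np.degrees(np.arctan2(uu[m],h[m]));hi,e=np.histogram(t,np.arange(-100,101,8));print('arm angle (deg from up, +x pos):',[(int(e[i]+4),int(hi[i])) for i in range(len(hi)) if hi[i]>8])
w=np.radians(t*4);print('nut mod 90 =',np.degrees(np.angle(np.exp(1j*w).sum()))/4)
E
python3 -m jog '{"gripper":[-1,-1,-1,-1,-1,-1,-1,-1,-1,-1,-1,-1],"offset":[[0,0,0.005],[0.025,0,0.005],[0.055,0,0.005],[0.056,0,0.005],[0.056,0,-0.005],[0.056,0,-0.012],[0.056,0,-0.019],[0.056,0,-0.026],[0.056,0,-0.033],[0.056,0,-0.040],[0.056,0,-0.047],[0.056,0,-0.052]],"turn":[0,0,0,0,0,0,0,0,0,0,0,0]}'
python3 -m jog '{"gripper":[-1,-1,-1,-1,-1,-1,-1],"offset":[[-0.02,0,0.004],[-0.05,0,0.004],[-0.055,0,0.03],[-0.055,0,0.055],[-0.055,0,0.055],[-0.055,0,0.055],[-0.055,0,0.055]],"turn":[0,0,0,0,0,0,0]}'
python3 nut.py
```

```text
t: 23.2
position: [0.5843, -0.3173, 0.058]
orientation: [-0.703, -0.034, 0.71, -0.034]
contact_force: [-10.3, -3.0, 4.8]
opening: 0.0008
t: 23.9
position: [0.5341, -0.3219, 0.1133]
orientation: [0.707, 0.034, -0.706, 0.034]
contact_force: [-0.7, -0.1, -0.4]
opening: 0.0006
t 23.9 pos [ 0.5341 -0.3219  0.1133] az -84.5 q [-0.68  0.39  1.5   0.    1.25  0.79] F [-0.7 -0.1 -0.4] op 0.0006
arm angle (deg from up, +x pos): [(-40, 156), (-32, 87), (40, 193), (48, 54)]
nut mod 90 = -42.80339322107236
```

```bash
python3 -m jog '{"gripper":[-1,-1,-1,-1,-1,-1,-1,-1,-1],"offset":[[0.025,0,0],[0.053,0,0],[0.053,0,0],[0.053,0,-0.007],[0.053,0,-0.014],[0.053,0,-0.02],[0.053,0,-0.026],[0.053,0,-0.032],[0.053,0,-0.032]],"turn":[0,0,0,0,0,0,0,0,0]}'
python3 -m jog '{"gripper":[-1,-1,-1,-1,-1,-1,-1,-1,-1,-1,-1,-1],"offset":[[-0.02,0,0.004],[-0.05,0,0.004],[-0.09,0,0.004],[-0.14,0.01,-0.005],[-0.185,0.015,-0.012],[-0.185,0.015,-0.012],[-0.185,0.015,-0.012],[-0.185,0.015,-0.012],[-0.185,0.015,-0.012],[-0.185,0.015,-0.012],[-0.185,0.015,-0.012],[-0.185,0.015,-0.012]],"turn":[0,0,-7,-15.5,-24,-32.5,-41,-49.5,-58,-66.5,-75,-83]}'
python3 - <<'E'
from h import *
go([.5682,-.3326,.247],5.5)
E
```

```text
t: 24.85
position: [0.5684, -0.3218, 0.0629]
orientation: [0.708, 0.032, -0.704, 0.037]
contact_force: [3.4, -7.0, -0.3]
opening: 0.0005
t: 26.05
position: [0.5792, -0.3322, 0.2461]
orientation: [0.505, 0.495, -0.504, 0.495]
contact_force: [0.2, -0.8, -0.7]
opening: 0.0005
offset mm [ -0.9 -11.    0.6] turn -6.6
```

```bash
python3 -m jog '{"gripper":[-1,-1,-1],"offset":[[0,-0.011,0],[0,-0.011,0],[0,-0.011,0]],"turn":[-6.6,-6.6,-6.6]}' >/dev/null; python3 nut.py; python3 cmp.py w6.png
```

```text
t 26.4 pos [ 0.5681 -0.3323  0.246 ] az 5.0 q [-0.66  0.36  1.27  0.    1.51 -0.75] F [-0.5 -0.3  0.3] op 0.0005
arm angle (deg from up, +x pos): [(-32, 17), (-24, 54), (48, 26), (56, 79)]
nut mod 90 = -32.321972431600535
t 26.4 pos [ 0.5681 -0.3323  0.2459] az 5.0 q [-0.66  0.36  1.27  0.    1.51 -0.75] F [0.4 0.  0.5] op 0.0006
w3 jawback row at x=400: 277.46 slope 0.0181
w3 jawback2 row at x=400: 278.49 slope -0.02
w3 fix row at x=400: 5.5 slope 0.0003
dark centroid 398.94144144144144 340.1198698698699 3996
now jawback row at x=400: 270.79 slope 0.006
now jawback2 row at x=400: 272.08 slope -0.0184
now fix row at x=400: 5.19 slope -0.0015
dark centroid 399.2962025316456 335.48481012658226 3950
(315, 339) [ 0.5413 -0.322  -0.0017]
(485, 339) [ 0.6084 -0.3077  0.0633]
(400, 340) [ 0.5765 -0.3115  0.0585]
(340, 340) [ 0.5538 -0.3115  0.0742]
(460, 340) [ 0.5991 -0.3091  0.062 ]
```

```bash
python3 -m jog '{"gripper":[-1,-1,-1,-1,-1,-1,-1,-1,-1,-1,-1,-1],"offset":[[0.01,-0.036,-0.012],[0.02,-0.036,-0.012],[0.03,-0.036,-0.012],[0.04,-0.036,-0.012],[0.05,-0.036,-0.012],[0.06,-0.036,-0.012],[0.08,-0.036,-0.012],[0.09,-0.036,-0.012],[0.1,-0.036,-0.012],[0.12,-0.036,-0.012],[0.135,-0.036,-0.012],[0.135,-0.036,-0.012]],"turn":[8.5,17,25.5,34,42.5,51,59.5,68,76.5,85,89.5,89.5]}' >/dev/null
python3 - <<'E'
from h import *
st();go([.5306,-.3204,.062],-84.5)
E
python3 -m jog '{"gripper":[-1,-1,-1,-1],"offset":[[0.025,0,0],[0.05,0,0],[0.05,0,0],[0.05,0,0]],"turn":[0,0,0,0]}'
python3 - <<'E'
from h import *
c=Cam('side');c.save('s3.png',(270,215,370,295),6)
E
```

```text
t 27.6 pos [ 0.5291 -0.3224  0.1077] az -84.4 q [-0.69  0.39  1.51  0.    1.24  0.79] F [-0.7 -0.4 -0.4] op 0.0006
offset mm [45.7 -1.7 -1.8] turn 0.1
t: 28.05
position: [0.5308, -0.324, 0.061]
orientation: [0.706, 0.035, -0.706, 0.035]
contact_force: [0.4, 0.0, 0.6]
opening: 0.0006
```

View pics/s3.png

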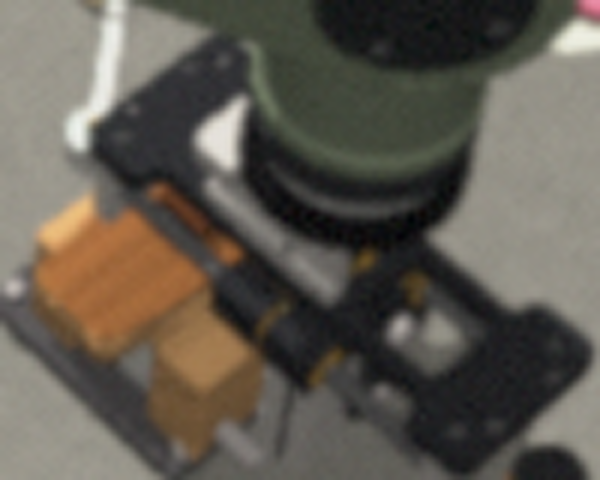

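No contact on this descent. Pushing now.

```bash
python3 -m jog '{"gripper":[-1,-1,-1,-1,-1,-1],"offset":[[0.002,0,-0.007],[0.002,0,-0.014],[0.002,0,-0.021],[0.002,0,-0.028],[0.002,0,-0.034],[0.002,0,-0.034]],"turn":[0,0,0,0,0,0]}'
python3 nut.py
python3 -m jog '{"gripper":[-1,-1,-1,-1,-1,-1],"offset":[[0,0,-0.006],[0,0,-0.012],[0,0,-0.018],[0,0,-0.023],[0,0,-0.023],[0,0,-0.023]],"turn":[0,0,0,0,0,0]}'
python3 nut.py
```

```text
t: 28.7
position: [0.5638, -0.3212, 0.0594]
orientation: [-0.705, -0.034, 0.707, -0.035]
contact_force: [-4.7, -0.3, 3.0]
opening: 0.0004
t 28.7 pos [ 0.5638 -0.3212  0.0594] az -84.3 q [-0.65  0.5   1.46 -0.    1.18  0.82] F [-4.7 -0.3  3. ] op 0.0004
arm angle (deg from up, +x pos): [(-16, 86), (-8, 138), (0, 150), (8, 86), (80, 331), (88, 96)]
nut mod 90 = -6.078470459126209
t: 29.35
position: [0.5855, -0.3202, 0.0585]
orientation: [-0.705, -0.034, 0.708, -0.036]
contact_force: [-6.5, -4.6, 0.7]
opening: 0.0003
t 29.4 pos [ 0.5855 -0.3202  0.0585] az -84.4 q [-0.63  0.54  1.41 -0.01  1.19  0.85] F [-6.5 -4.6  0.7] op 0.0003
arm angle (deg from up, +x pos): [(24, 58), (32, 210), (40, 151), (48, 45)]
nut mod 90 = 35.329646301983146
```

```bash
python3 -m jog '{"gripper":[-1,-1,-1,-1,-1,-1,-1,-1,-1,-1,-1,-1],"offset":[[-0.02,0,0.004],[-0.05,0,0.004],[-0.09,0,0.008],[-0.14,0.01,0.008],[-0.188,0.014,0.012],[-0.188,0.014,0.015],[-0.188,0.014,0.015],[-0.188,0.014,0.015],[-0.188,0.014,0.015],[-0.188,0.014,0.015],[-0.188,0.014,0.015],[-0.188,0.014,0.015]],"turn":[0,0,-7,-15.5,-24,-32.5,-41,-49.5,-58,-66.5,-75,-83]}' >/dev/null
python3 -m jog '{"gripper":[-1,-1,-1],"offset":[[0,0,0],[0,0,0],[0,0,0]],"turn":[-6.6,-6.6,-6.6]}' >/dev/null; python3 nut.py;python3 cmp.py w7.png|grep -v "^("
```

```text
t 30.9 pos [ 0.5742 -0.3336  0.2467] az 5.1 q [-0.66  0.37  1.25  0.    1.52 -0.75] F [-0.8  0.7  0.4] op 0.0008
arm angle (deg from up, +x pos): [(-48, 43), (-40, 56), (32, 61), (40, 34)]
nut mod 90 = 40.69099239314962
t 30.9 pos [ 0.574  -0.3336  0.2467] az 5.1 q [-0.66  0.37  1.25  0.    1.52 -0.75] F [ 0.7 -0.5 -0.1] op 0.0007
w3 jawback row at x=400: 277.46 slope 0.0181
w3 jawback2 row at x=400: 278.49 slope -0.02
w3 fix row at x=400: 5.5 slope 0.0003
dark centroid 398.94144144144144 340.1198698698699 3996
now jawback row at x=400: 265.17 slope 0.0034
now jawback2 row at x=400: 264.11 slope 0.0132
now fix row at x=400: 4.25 slope -0.0001
dark centroid 383.40621814475026 328.0603975535168 3924
```

Run:
```python
import cv2,numpy as np
for f,dx in (('w3',0),('w5',0),('w6',0),('w7',-18)):
    im=cv2.imread(f'pics/{f}.png')
    def prof(y0,y1,x0,x1): return im[y0:y1,x0+dx:x1+dx].astype(float).mean(1)
    p=prof(225,330,318,362); g=np.r_[p[::3].round(0).tolist()]
    r=p[:,2]-p[:,0]  # brownness R-B
    # half crossing
    def cross(r,y0,lvl):
        i=np.nonzero((r[:-1]>lvl)&(r[1:]<=lvl))[0][0];return y0+i+(r[i]-lvl)/(r[i]-r[i+1])
    hi,lo=r[15:30].mean(),r[75:90].mean();y=cross(r[20:],245,(hi+lo)/2)
    q=prof(0,25,260,350);q=q[:,2]-q[:,0];b=cross(-q,0,-(q[0]+q[20:].mean())/2)
    h=prof(60,90,300,360) 
    nutp=im[300:375,310+dx:370+dx].astype(float).mean((1,2)); 
    print(f,'jawback',round(y,2),'fixback',round(b,2),'hi/lo',hi.round(),lo.round())
```

```text
w3 jawback 277.66 fixback 4.03 hi/lo 84.0 9.0
w5 jawback 275.47 fixback 4.09 hi/lo 83.0 9.0
w6 jawback 272.4 fixback 3.92 hi/lo 83.0 9.0
w7 jawback 264.88 fixback 4.39 hi/lo 83.0 8.0
```

Run:
```python
from h import *
st();c=Cam('wrist');c.save('w8.png',(136,50,376,240),3.2)
g=lambda l,z:c.pz(np.array(l)/3.2+[136,50],z)*1000
P=g([(320,264.9),(320,4.4)],.068);print(P.round(1))
ey=np.array([-.0966,.9953]);print('fix-jawback along y',(P[1]-P[0])[:2]@ey)
```

```text
t 31.0 pos [ 0.5739 -0.3336  0.2466] az 5.1 q [-0.66  0.37  1.25  0.    1.52 -0.75] F [-1.6 -0.5  0.3] op 0.0006
[[ 549.8 -286.7   68. ]
 [ 542.6 -196.9   68. ]]
fix-jawback along y 90.01787194044353
```

View pics/w8.png

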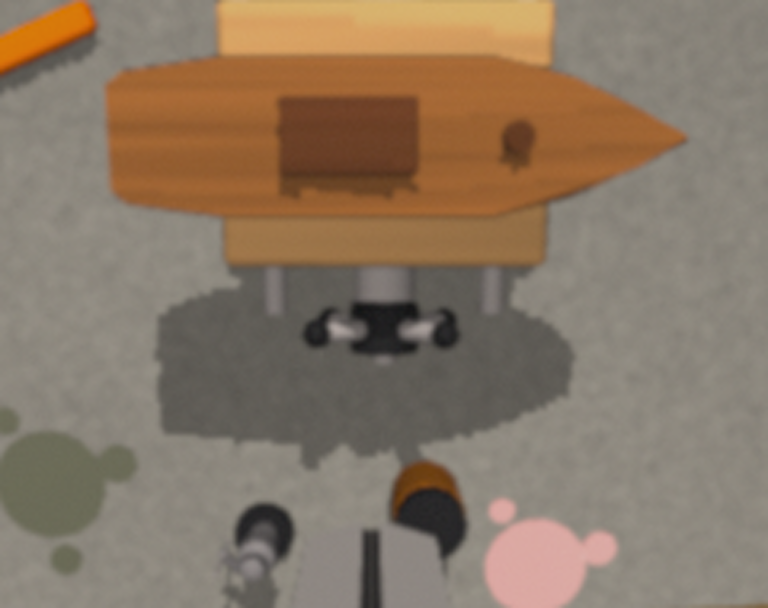

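The boat is still seated, and the nut arms are at about ±42°. The boat's own image shift shows that the whole view moved about 6 px, so the true jaw travel is about 2.7–3 mm, which matches a nut turn of about 220°. One small push of about 45° should bring the gap to about 34.

```bash
python3 -m jog '{"gripper":[-1,-1,-1,-1,-1,-1,-1,-1,-1,-1,-1,-1],"offset":[[0.01,-0.042,-0.012],[0.02,-0.042,-0.012],[0.03,-0.042,-0.012],[0.04,-0.042,-0.012],[0.05,-0.042,-0.012],[0.06,-0.042,-0.012],[0.08,-0.042,-0.012],[0.09,-0.042,-0.012],[0.1,-0.042,-0.012],[0.12,-0.042,-0.012],[0.135,-0.042,-0.012],[0.135,-0.042,-0.012]],"turn":[8.5,17,25.5,34,42.5,51,59.5,68,76.5,85,89.5,89.5]}' >/dev/null
python3 - <<'E'
from h import *
st();go([.5290,-.3204,.061],-84.5)
E
```

```text
t 32.2 pos [ 0.529  -0.3242  0.1087] az -84.3 q [-0.69  0.39  1.51  0.    1.24  0.78] F [-0.5  0.8 -0.6] op 0.0002
offset mm [47.7 -3.6 -0.5] turn 0.2
```

```bash
python3 -m jog '{"gripper":[-1,-1,-1,-1,-1,-1,-1,-1,-1,-1],"offset":[[0.025,-0.003,0],[0.049,-0.003,0],[0.049,-0.003,0],[0.049,-0.003,-0.008],[0.049,-0.003,-0.015],[0.049,-0.003,-0.021],[0.049,-0.003,-0.027],[0.049,-0.003,-0.032],[0.049,-0.003,-0.036],[0.049,-0.003,-0.036]],"turn":[0,0,0,0,0,0,0,0,0,0]}'
python3 nut.py
python3 -m jog '{"gripper":[-1,-1,-1,-1,-1],"offset":[[0,0,0.004],[-0.03,0,0.004],[-0.06,0,0.004],[-0.1,0,0.004],[-0.1,0,0.004]],"turn":[0,0,0,0,0]}' 
python3 nut.py
```

```text
t: 33.25
position: [0.5669, -0.3187, 0.0624]
orientation: [0.706, 0.035, -0.706, 0.035]
contact_force: [-0.4, -0.1, -0.4]
opening: 0.0002
t 33.2 pos [ 0.5669 -0.3187  0.0624] az -84.3 q [-0.65  0.5   1.46  0.    1.18  0.83] F [-0.4 -0.1 -0.4] op 0.0002
arm angle (deg from up, +x pos): [(-8, 171), (0, 118), (32, 172), (40, 118), (48, 23)]
nut mod 90 = 17.920941237510963
t: 33.8
position: [0.5654, -0.3221, 0.1697]
orientation: [0.71, 0.032, -0.703, 0.038]
contact_force: [1.0, -0.6, 0.9]
opening: 0.0003
t 33.8 pos [ 0.5654 -0.3221  0.1697] az -84.3 q [-0.65  0.38  1.39 -0.    1.35  0.82] F [ 1.  -0.6  0.9] op 0.0003
arm angle (deg from up, +x pos): [(-48, 62), (-40, 98), (32, 81), (40, 46)]
nut mod 90 = 41.7286727176515
```

Run:
```python
from h import *
go([.530,-.3135,.061],-84.5)
```

```text
offset mm [105.3 -11.4  33.6] turn 0.2
```

```bash
python3 -m jog '{"gripper":[-1,-1,-1,-1,-1,-1],"offset":[[0,-0.0114,0.0336],[0,-0.0114,0.0336],[0.05,-0.0114,0.0336],[0.1,-0.0114,0.0336],[0.107,-0.0114,0.0336],[0.107,-0.0114,0.0336]],"turn":[0,0,0,0,0,0]}'
python3 -m jog '{"gripper":[-1,-1,-1,-1,-1,-1,-1],"offset":[[0,0,-0.007],[0,0,-0.014],[0,0,-0.02],[0,0,-0.026],[0,0,-0.031],[0,0,-0.036],[0,0,-0.036]],"turn":[0,0,0,0,0,0,0]}'
python3 nut.py
python3 -m jog '{"gripper":[-1,-1,-1,-1,-1],"offset":[[0,0,0.004],[-0.03,0,0.004],[-0.06,0,0.004],[-0.1,0,0.004],[-0.1,0,0.004]],"turn":[0,0,0,0,0]}' 
python3 nut.py
```

```text
t: 34.45
position: [0.5259, -0.3099, 0.0527]
orientation: [-0.705, -0.037, 0.708, -0.034]
contact_force: [0.1, -0.1, 0.6]
opening: 0.0002
t: 35.15
position: [0.5637, -0.3089, 0.0577]
orientation: [-0.706, -0.035, 0.707, -0.036]
contact_force: [-5.3, -1.1, 0.3]
opening: 0.0004
t 35.1 pos [ 0.5637 -0.3089  0.0577] az -84.3 q [-0.63  0.49  1.48 -0.    1.16  0.84] F [-5.3 -1.1  0.3] op 0.0004
arm angle (deg from up, +x pos): [(-16, 16), (-8, 234), (0, 127), (8, 110), (80, 302), (88, 129)]
nut mod 90 = -4.800998400058739
t: 35.7
position: [0.5652, -0.3116, 0.1653]
orientation: [0.711, 0.031, -0.701, 0.039]
contact_force: [0.8, -0.7, 1.0]
opening: 0.0005
t 35.7 pos [ 0.5652 -0.3116  0.1653] az -84.3 q [-0.64  0.37  1.42  0.    1.34  0.83] F [ 0.8 -0.7  1. ] op 0.0005
arm angle (deg from up, +x pos): [(-88, 119), (-80, 31), (-8, 24), (0, 47), (8, 29), (80, 120), (88, 55)]
nut mod 90 = -1.5367628278435306
```

The nut stands one quarter step further on, with an arm upright. By my count that is about 270° (4.7 rad). On to the lever.

```bash
python3 - <<'E'
from h import *
go([.627,-.143,.17],-84.5)
E
python3 -m jog '{"gripper":[-1,-1,-1,-1,-1,-1],"offset":[[-0.01,-0.04,-0.018],[-0.01,-0.085,-0.036],[-0.01,-0.13,-0.06],[-0.01,-0.16,-0.08],[-0.01,-0.162,-0.08],[-0.01,-0.162,-0.08]],"turn":[0,0,0,0,0,0]}'
python3 - <<'E'
from h import *
st();go([.627,-.143,.036],-84.5);c=Cam('wrist')
for n in ['lever_pivot','lever_tip']:
  for q in place_of('wrist',n)[:1]: print(n,q['score'],c.pz(px(q['location']),.053).round(4))
E
```

```text
offset mm [  -8.6 -160.3  -79.9] turn 0.2
t: 36.35
position: [0.623, -0.138, 0.1648]
orientation: [-0.706, -0.036, 0.706, -0.036]
contact_force: [0.1, -0.7, 0.2]
opening: 0.0006
t 36.4 pos [ 0.623  -0.138   0.1648] az -84.2 q [-0.35  0.37  1.42 -0.    1.35  1.12] F [ 0.1 -0.7  0.2] op 0.0006
offset mm [128.7   5.4  -3.5] turn 0.3
lever_pivot 0.56 [[ 0.5677 -0.1621  0.053 ]]
lever_tip 0.71 [[ 0.6214 -0.1103  0.053 ]]
```

```bash
python3 -m jog '{"gripper":[-1,-1,-1,-1,-1],"offset":[[0,0.009,-0.006],[0.04,0.009,-0.006],[0.09,0.009,-0.006],[0.129,0.009,-0.006],[0.129,0.009,-0.006]],"turn":[0,0,0,0,0]}'
cat > lev.py <<'E'
from h import *
st();T=T_tool();a=np.radians(5.5);ex=np.array([np.cos(a),np.sin(a)]);ey=np.array([-ex[1],ex[0]]);pv=np.array([.5645,-.1645])
for t in [.68,.8,.9,1,1.1,1.2,1.3,1.4,1.5,1.6,1.8,2,2.2,2.4,2.6,2.7,2.8,2.9,3,3.05]:
    n=np.array([np.sin(t),-np.cos(t)]);d=.005+.008*abs(n[0])+.010*abs(n[1])
    p=.060*np.array([np.cos(t),np.sin(t)])+n*d;w=pv+p[0]*ex+p[1]*ey
    o=T[:3,:3].T@(np.r_[w,T[2,3]]-T[:3,3]);print(t,w.round(4),'off y,z mm',(o[1:]*1000).round(1))
E
python3 lev.py
```

```text
t: 37.0
position: [0.6238, -0.1471, 0.029]
orientation: [-0.702, -0.036, 0.711, -0.032]
contact_force: [-0.3, 0.0, 0.0]
opening: 0.0006
t 37.0 pos [ 0.6238 -0.1471  0.029 ] az -84.4 q [-0.37  0.54  1.49 -0.    1.13  1.11] F [-0.3  0.   0. ] op 0.0006
0.68 [ 0.6198 -0.1352] off y,z mm [-12.2   2.9]
0.8 [ 0.6158 -0.1287] off y,z mm [-19.    6.2]
0.9 [ 0.6118 -0.1236] off y,z mm [-24.5   9.7]
1 [ 0.6072 -0.119 ] off y,z mm [-29.6  13.8]
1.1 [ 0.602  -0.1148] off y,z mm [-34.3  18.6]
1.2 [ 0.5963 -0.1111] off y,z mm [-38.5  23.9]
1.3 [ 0.5901 -0.1081] off y,z mm [-42.1  29.8]
1.4 [ 0.5835 -0.1058] off y,z mm [-45.   36.1]
1.5 [ 0.5767 -0.1042] off y,z mm [-47.3  42.8]
1.6 [ 0.5702 -0.1033] off y,z mm [-48.8  49.1]
1.8 [ 0.5596 -0.1028] off y,z mm [-50.3  59.6]
2 [ 0.5486 -0.1043] off y,z mm [-49.8  70.7]
2.2 [ 0.5377 -0.1081] off y,z mm [-47.2  81.9]
2.4 [ 0.5273 -0.1142] off y,z mm [-42.1  92.9]
2.6 [ 0.518  -0.1227] off y,z mm [-34.5 103. ]
2.7 [ 0.514  -0.1277] off y,z mm [-29.9 107.5]
2.8 [ 0.5105 -0.1333] off y,z mm [-24.7 111.5]
2.9 [ 0.5075 -0.1393] off y,z mm [-19. 115.]
3 [ 0.5053 -0.1458] off y,z mm [-12.8 117.8]
3.05 [ 0.5044 -0.1491] off y,z mm [ -9.6 119. ]
```

```bash
python3 -m jog '{"gripper":[-1,-1,-1,-1,-1],"offset":[[-0.005,-0.012,0.003],[-0.005,-0.019,0.006],[-0.005,-0.0245,0.0097],[-0.005,-0.0296,0.0138],[-0.005,-0.0296,0.0138]],"turn":[0,0,0,0,0]}' | grep -E "pos|force"
python3 -m jog '{"gripper":[-1,-1,-1],"offset":[[0,-0.0047,0.0048],[0,-0.0047,0.0048],[0,-0.0047,0.0048]],"turn":[0,0,0]}'| grep -E "pos|force"
python3 -m jog '{"gripper":[-1,-1,-1],"offset":[[0,-0.0042,0.0053],[0,-0.0042,0.0053],[0,-0.0042,0.0053]],"turn":[0,0,0]}'| grep -E "pos|force"
python3 -m jog '{"gripper":[-1,-1,-1],"offset":[[0,-0.0036,0.0059],[0,-0.0036,0.0059],[0,-0.0036,0.0059]],"turn":[0,0,0]}'| grep -E "pos|force"
python3 - <<'E'
from h import *
c=Cam('side');c.save('s4.png',(240,190,380,295),5)
E
```

```text
position: [0.6137, -0.1186, 0.0432]
contact_force: [0.2, -1.0, 0.1]
position: [0.6073, -0.1147, 0.041]
contact_force: [-0.4, 0.1, -1.1]
position: [0.6016, -0.1112, 0.041]
contact_force: [0.6, 0.1, 0.5]
position: [0.5956, -0.1082, 0.0413]
contact_force: [-0.1, -0.2, 0.1]
```

View pics/s4.png

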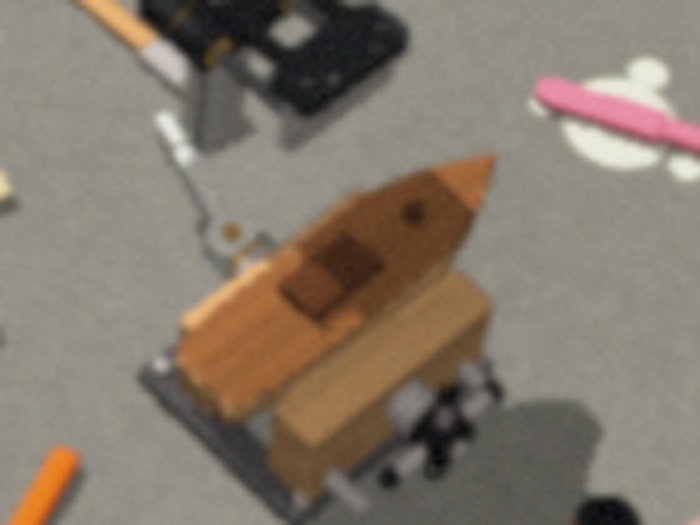

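```bash
cat > lt.py <<'E'
from h import *
o=monitor.get_obs();c=Cam('wrist')
for n in ['lever_tip']:
  for q in place_of('wrist',n)[:1]:
    w=c.pz(px(q['location']),.053)[0,:2]-[.5645,-.1645];print('tip r',np.hypot(*w).round(3),'t',(np.arctan2(w[1],w[0])-.096).round(2),q['score'])
p=np.array(o['position'][:2])-[.5645,-.1645];print('finger polar',np.hypot(*p).round(3),(np.arctan2(p[1],p[0])-.096).round(2),'F',np.round(o['contact_force'],1),'z',o['position'][2].round(4) if hasattr(o['position'][2],'round') else o['position'][2])
E
python3 lt.py
python3 -m jog '{"gripper":[-1,-1,-1],"offset":[[0.004,-0.0029,0.0063],[0.004,-0.0029,0.0063],[0.004,-0.0029,0.0063]],"turn":[0,0,0]}'| grep -E "pos|force"
python3 -m jog '{"gripper":[-1,-1,-1],"offset":[[0,-0.0022,0.0067],[0,-0.0022,0.0067],[0,-0.0022,0.0067]],"turn":[0,0,0]}'| grep -E "pos|force"
python3 lt.py
python3 -m jog '{"gripper":[-1,-1,-1],"offset":[[0,-0.0012,0.0067],[0,-0.0012,0.0067],[0,-0.0012,0.0067]],"turn":[0,0,0]}'| grep -E "pos|force"
python3 lt.py
```

```text
tip r 0.077 t 1.24 0.62
finger polar 0.064 0.97 F [-0.3 -0.2 -0.4] z 0.0413
position: [0.5888, -0.106, 0.037]
contact_force: [0.7, 0.0, -0.8]
position: [0.5821, -0.1045, 0.0373]
contact_force: [0.4, -0.1, 0.1]
tip r 0.079 t 1.41 0.67
finger polar 0.063 1.19 F [ 0.4 -0.1  0.1] z 0.0373
position: [0.5754, -0.1041, 0.0373]
contact_force: [0.5, -0.4, -0.6]
tip r 0.079 t 1.53 0.7
finger polar 0.061 1.3 F [ 0.5 -0.4 -0.6] z 0.0373
```

```bash
python3 -m jog '{"gripper":[-1,-1,-1,-1],"offset":[[0,-0.001,0.006],[0,-0.001,0.006],[0,-0.001,0.006],[0,-0.001,0.006]],"turn":[0,0,0,0]}'| grep -E "pos|force"
python3 lt.py
python3 -m jog '{"gripper":[-1,-1,-1,-1],"offset":[[0,0,0.006],[0,0,0.006],[0,0,0.006],[0,0,0.006]],"turn":[0,0,0,0]}'| grep -E "pos|force"
python3 lt.py
python3 -m jog '{"gripper":[-1,-1,-1,-1],"offset":[[0,0,0.006],[0,0,0.006],[0,0,0.006],[0,0,0.006]],"turn":[0,0,0,0]}'| grep -E "pos|force"
python3 lt.py
```

```text
position: [0.5696, -0.1037, 0.0373]
contact_force: [0.3, 0.1, -0.0]
finger polar 0.061 1.39 F [ 0.3  0.1 -0. ] z 0.0373
position: [0.5638, -0.1045, 0.0375]
contact_force: [0.8, 0.1, 0.8]
finger polar 0.06 1.49 F [0.8 0.1 0.8] z 0.0375
position: [0.5581, -0.1052, 0.0376]
contact_force: [1.9, -1.1, 0.8]
finger polar 0.06 1.58 F [ 1.9 -1.1  0.8] z 0.0376
```

```bash
python3 -m jog '{"gripper":[-1,-1,-1],"offset":[[0,0,0.006],[0,0,0.006],[0,0,0.006]],"turn":[0,0,0]}'| grep -E "pos|force"
python3 -m jog '{"gripper":[-1,-1,-1],"offset":[[0,0.0005,0.005],[0,0.0005,0.005],[0,0.0005,0.005]],"turn":[0,0,0]}'| grep -E "pos|force"
python3 lt.py
```

```text
position: [0.5523, -0.1057, 0.0378]
contact_force: [4.0, 0.1, 1.2]
position: [0.5476, -0.1066, 0.0378]
contact_force: [4.2, 0.0, 0.8]
finger polar 0.06 1.76 F [4.2 0.  0.8] z 0.0378
```

```bash
python3 -m jog '{"gripper":[-1,-1,-1,-1,-1,-1],"offset":[[0,0.001,-0.003],[-0.03,0.001,-0.004],[-0.05,0,0.02],[-0.05,0.002,0.05],[-0.05,0.005,0.06],[-0.05,0.005,0.06]],"turn":[0,0,0,0,0,0]}'| grep -E "pos|force"
sed -e 's/n\*d/-n*d/;s/+-n/-n/' -e 's/\[.68.*\]:/[2.3,2,1.8,1.6,1.4,1.2,1,.8,.6,.5,.4]:/' lev.py > lev2.py; python3 lev2.py; python3 lt.py
```

```text
position: [0.485, -0.1171, 0.086]
contact_force: [0.7, -0.2, 0.9]
t 42.5 pos [ 0.485  -0.1171  0.086 ] az -84.4 q [-0.41  0.19  1.83 -0.    1.13  1.06] F [ 0.7 -0.2  0.9] op 0.0006
2.3 [ 0.5085 -0.1367] off y,z mm [ 21.9 -21.4]
2 [ 0.5202 -0.1208] off y,z mm [  7.2 -34.7]
1.8 [ 0.5311 -0.1125] off y,z mm [ -0.1 -46.3]
1.6 [ 0.5438 -0.1066] off y,z mm [ -4.6 -59.6]
1.4 [ 0.5544 -0.1036] off y,z mm [ -6.6 -70.4]
1.2 [ 0.5653 -0.1024] off y,z mm [ -6.8 -81.4]
1 [ 0.5767 -0.1033] off y,z mm [ -4.7 -92.6]
0.8 [ 0.5882 -0.1066] off y,z mm [  -0.3 -103.7]
0.6 [ 0.5992 -0.1124] off y,z mm [   6.5 -114.1]
0.5 [ 0.6043 -0.1162] off y,z mm [  10.8 -118.8]
0.4 [ 0.609  -0.1207] off y,z mm [  15.8 -123.1]
tip r 0.079 t 1.66 0.91
finger polar 0.093 2.51 F [ 0.7 -0.2  0.9] z 0.086
```

```bash
python3 -m jog '{"gripper":[-1,-1,-1,-1,-1,-1,-1,-1,-1,-1,-1,-1],"offset":[[0.03,0.005,-0.02],[0.046,0.003,-0.035],[0.046,0,-0.046],[0.046,-0.0046,-0.06],[0.046,-0.0066,-0.07],[0.046,-0.0068,-0.081],[0.046,-0.0047,-0.093],[0.046,-0.0003,-0.104],[0.046,0.0035,-0.110],[0.046,0.0065,-0.114],[0.046,0.0108,-0.119],[0.046,0.0108,-0.119]],"turn":[0,0,0,0,0,0,0,0,0,0,0,0]}'| grep -E "pos|force"
python3 -m jog '{"gripper":[-1,-1,-1,-1],"offset":[[0,-0.005,0.005],[-0.05,-0.005,0.005],[-0.1,-0.005,0.005],[-0.13,-0.005,0.005]],"turn":[0,0,0,0]}'| grep -E "pos|force"
python3 lt.py
python3 - <<'E'
from h import *
go([.528,-.314,.17],-84.5)
E
```

```text
position: [0.6085, -0.1171, 0.0419]
contact_force: [0.9, 0.7, 0.3]
position: [0.6032, -0.112, 0.1759]
contact_force: [0.0, 1.0, 0.7]
tip r 0.077 t 0.43 0.92
finger polar 0.065 0.84 F [0.  1.  0.7] z 0.1759
offset mm [  8.4 192.4  97.4] turn 0.2
```

```bash
python3 -m jog '{"gripper":[-1,-1,-1,-1,-1,-1],"offset":[[0,0.05,0.02],[0,0.1,0.04],[0,0.15,0.06],[0.005,0.19,0.0715],[0.005,0.19,0.0715],[0.005,0.19,0.0715]],"turn":[0,0,0,0,0,0]}' >/dev/null
python3 nut.py
python3 - <<'E'
from h import *
go([.551,-.3105,.061],-84.5)
c=Cam('wrist');v,u=np.mgrid[0:384,0:512];P=c.pd(np.c_[u.ravel(),v.ravel()])
m=(P[:,2]>.044)&(P[:,2]<.053)&(P[:,1]<-.298)&(P[:,1]>-.33)&(P[:,0]>.53)&(P[:,0]<.62)
print('nut arms y fit at x=.5765',np.polyval(np.polyfit(P[m,0],P[m,1],1),.5765),'x',P[m,0].min(),P[m,0].max())
E
```

```text
t 44.9 pos [ 0.5479 -0.3085  0.1646] az -84.5 q [-0.65  0.35  1.44  0.    1.35  0.82] F [-0.   0.2 -1.3] op 0.0009
arm angle (deg from up, +x pos): [(-88, 128), (-80, 34), (-8, 25), (0, 51), (8, 20), (80, 125), (88, 60)]
nut mod 90 = -1.5567726574683087
offset mm [104.    3.7  -2.2] turn 0.1
nut arms y fit at x=.5765 -0.3101903928941456 x 0.5369541165569984 0.6144749000453127
```

```bash
python3 -m jog '{"gripper":[-1,-1,-1,-1,-1,-1,-1,-1,-1,-1,-1,-1],"offset":[[0.03,0.0045,-0.002],[0.07,0.0045,-0.002],[0.104,0.0045,-0.002],[0.104,0.0045,-0.002],[0.104,0.0045,-0.008],[0.104,0.0045,-0.014],[0.104,0.0045,-0.02],[0.104,0.0045,-0.025],[0.104,0.0045,-0.03],[0.104,0.0045,-0.034],[0.104,0.0045,-0.037],[0.104,0.0045,-0.037]],"turn":[0,0,0,0,0,0,0,0,0,0,0,0]}'| grep -E "pos|force"
python3 nut.py
python3 -m jog '{"gripper":[-1,-1,-1,-1,-1,-1],"offset":[[0,0,0.003],[-0.04,0,0.003],[-0.06,0,0.03],[-0.06,0,0.06],[-0.06,0,0.06],[-0.06,0,0.06]],"turn":[0,0,0,0,0,0]}'| grep -E "pos|force"
python3 nut.py
```

```text
position: [0.584, -0.3084, 0.063]
contact_force: [-9.5, 1.5, 0.0]
t 46.1 pos [ 0.584  -0.3084  0.063 ] az -84.2 q [-0.61  0.52  1.43 -0.    1.2   0.86] F [-9.5  1.5  0. ] op 0.0001
arm angle (deg from up, +x pos): [(24, 96), (32, 163), (40, 186), (48, 47)]
nut mod 90 = 34.771484574369225
position: [0.5286, -0.3157, 0.1248]
contact_force: [0.6, 0.2, 0.1]
t 46.8 pos [ 0.5286 -0.3157  0.1248] az -84.3 q [-0.68  0.36  1.52  0.    1.26  0.79] F [0.6 0.2 0.1] op 0.0004
arm angle (deg from up, +x pos): [(-48, 28), (-40, 190), (32, 42), (40, 176), (48, 21)]
nut mod 90 = 43.98065947025812
```

```bash
python3 -m jog '{"gripper":[-1,-1,-1,-1,-1,-1,-1,-1,-1,-1,-1],"offset":[[0.03,-0.001,0.001],[0.064,-0.001,0.001],[0.064,-0.001,0.001],[0.064,-0.001,-0.008],[0.064,-0.001,-0.015],[0.064,-0.001,-0.022],[0.064,-0.001,-0.028],[0.064,-0.001,-0.034],[0.064,-0.001,-0.039],[0.064,-0.001,-0.042],[0.064,-0.001,-0.042]],"turn":[0,0,0,0,0,0,0,0,0,0,0]}'| grep -E "pos|force"
python3 -m jog '{"gripper":[-1,-1,-1,-1,-1],"offset":[[0,0,0.003],[-0.04,0,0.003],[-0.08,0,0.003],[-0.11,0,0.003],[-0.11,0,0.003]],"turn":[0,0,0,0,0]}'| grep -E "pos|force"
python3 nut.py
python3 - <<'E'
from h import *
go([.627,-.155,.17],-84.5)
E
```

```text
position: [0.5663, -0.3108, 0.0597]
contact_force: [-9.7, -2.3, 2.3]
position: [0.5714, -0.313, 0.178]
contact_force: [0.1, -0.7, -0.3]
t 48.5 pos [ 0.5714 -0.313   0.178 ] az -84.3 q [-0.63  0.38  1.38  0.    1.36  0.84] F [ 0.1 -0.7 -0.3] op 0.0009
arm angle (deg from up, +x pos): [(-80, 122), (-72, 17), (0, 36), (8, 38), (88, 121), (96, 34)]
nut mod 90 = 5.245647045493624
offset mm [   4.  -150.4  -72.7] turn 0.2
```

```bash
python3 -m jog '{"gripper":[-1,-1,-1,-1,-1,-1,-1,-1,-1],"offset":[[0,-0.04,-0.02],[0,-0.085,-0.04],[0,-0.13,-0.06],[0,-0.145,-0.077],[0,-0.145,-0.077],[0.05,-0.145,-0.077],[0.1,-0.145,-0.077],[0.137,-0.145,-0.077],[0.14,-0.145,-0.077]],"turn":[0,0,0,0,0,0,0,0,0]}'| grep -E "pos|force"
python3 -m jog '{"gripper":[-1,-1],"offset":[[0,0,0],[0,0,0]],"turn":[0,0]}'| grep -E "pos|force"
sed -i 's/\[.68,/[.45,.55,.68,/' lev.py; python3 lev.py
```

```text
position: [0.6216, -0.1568, 0.021]
contact_force: [-0.3, 0.3, 0.1]
position: [0.63, -0.1595, 0.031]
contact_force: [-0.2, -0.0, 1.4]
t 49.6 pos [ 0.63   -0.1595  0.031 ] az -84.3 q [-0.38  0.54  1.48 -0.    1.12  1.09] F [-0.2 -0.   1.4] op 0.0003
0.45 [ 0.6249 -0.1483] off y,z mm [-11.7   4. ]
0.55 [ 0.6231 -0.1425] off y,z mm [-17.6   5.2]
0.68 [ 0.6198 -0.1352] off y,z mm [-25.2   7.7]
0.8 [ 0.6158 -0.1287] off y,z mm [-32.1  11. ]
0.9 [ 0.6118 -0.1236] off y,z mm [-37.5  14.5]
1 [ 0.6072 -0.119 ] off y,z mm [-42.6  18.7]
1.1 [ 0.602  -0.1148] off y,z mm [-47.3  23.4]
1.2 [ 0.5963 -0.1111] off y,z mm [-51.5  28.8]
1.3 [ 0.5901 -0.1081] off y,z mm [-55.1  34.6]
1.4 [ 0.5835 -0.1058] off y,z mm [-58.1  40.9]
1.5 [ 0.5767 -0.1042] off y,z mm [-60.3  47.6]
1.6 [ 0.5702 -0.1033] off y,z mm [-61.8  53.9]
1.8 [ 0.5596 -0.1028] off y,z mm [-63.4  64.4]
2 [ 0.5486 -0.1043] off y,z mm [-62.9  75.5]
2.2 [ 0.5377 -0.1081] off y,z mm [-60.3  86.7]
2.4 [ 0.5273 -0.1142] off y,z mm [-55.2  97.7]
2.6 [ 0.518  -0.1227] off y,z mm [-47.7 107.8]
2.7 [ 0.514  -0.1277] off y,z mm [-43.1 112.3]
2.8 [ 0.5105 -0.1333] off y,z mm [-37.9 116.3]
2.9 [ 0.5075 -0.1393] off y,z mm [-32.2 119.8]
3 [ 0.5053 -0.1458] off y,z mm [-26.  122.7]
3.05 [ 0.5044 -0.1491] off y,z mm [-22.8 123.9]
```

```bash
python3 -m jog '{"gripper":[-1,-1,-1,-1,-1,-1,-1,-1],"offset":[[-0.004,-0.0117,0.004],[-0.004,-0.0176,0.0052],[-0.004,-0.025,0.0077],[-0.004,-0.032,0.011],[-0.004,-0.0375,0.0145],[-0.004,-0.0426,0.0187],[-0.004,-0.0473,0.0234],[-0.004,-0.0473,0.0234]],"turn":[0,0,0,0,0,0,0,0]}' | grep -E "pos|force"
python3 -m jog '{"gripper":[-1,-1,-1],"offset":[[0,-0.0042,0.0054],[0,-0.0042,0.0054],[0,-0.0042,0.0054]],"turn":[0,0,0]}'| grep -E "pos|force"
python3 -m jog '{"gripper":[-1,-1,-1],"offset":[[0,-0.0036,0.0058],[0,-0.0036,0.0058],[0,-0.0036,0.0058]],"turn":[0,0,0]}'| grep -E "pos|force"
python3 -m jog '{"gripper":[-1,-1,-1],"offset":[[0,-0.003,0.0063],[0,-0.003,0.0063],[0,-0.003,0.0063]],"turn":[0,0,0]}'| grep -E "pos|force"
python3 lt.py
python3 -m jog '{"gripper":[-1,-1,-1],"offset":[[0,-0.0022,0.0067],[0,-0.0022,0.0067],[0,-0.0022,0.0067]],"turn":[0,0,0]}'| grep -E "pos|force"
python3 -m jog '{"gripper":[-1,-1,-1],"offset":[[0,-0.0015,0.0063],[0,-0.0015,0.0063],[0,-0.0015,0.0063]],"turn":[0,0,0]}'| grep -E "pos|force"
python3 lt.py
```

```text
position: [0.5985, -0.1121, 0.0319]
contact_force: [-0.3, -0.8, -0.8]
position: [0.5937, -0.1094, 0.0322]
contact_force: [-0.4, 0.3, -0.5]
position: [0.5877, -0.1065, 0.0324]
contact_force: [-0.4, 0.5, -0.1]
position: [0.5814, -0.1043, 0.0326]
contact_force: [2.0, -0.6, 0.5]
tip r 0.078 t 1.45 0.57
finger polar 0.063 1.2 F [ 2.  -0.6  0.5] z 0.0326
position: [0.5746, -0.1028, 0.0326]
contact_force: [2.7, -1.0, 1.4]
position: [0.5689, -0.1024, 0.0329]
contact_force: [3.4, -2.5, 0.2]
finger polar 0.062 1.4 F [ 3.4 -2.5  0.2] z 0.0329
```

Firm resistance begins at lever angle ≈1.4, which is half-way and puts the gap at about 34. Swinging it shut.

```bash
python3 -m jog '{"gripper":[-1,-1,-1,-1,-1,-1],"offset":[[0,-0.001,0.005],[0,-0.0016,0.0105],[0,-0.0014,0.016],[0,-0.001,0.0216],[0,0,0.027],[0,0.0015,0.0328]],"turn":[0,0,0,0,0,0]}' | grep -E "pos|force"
python3 -m jog '{"gripper":[-1,-1,-1,-1,-1,-1,-1,-1],"offset":[[0,0.002,0.0055],[0,0.005,0.011],[0,0.0085,0.016],[0,0.0125,0.021],[0,0.017,0.0255],[0,0.022,0.0295],[0,0.027,0.032],[0,0.027,0.032]],"turn":[0,0,0,0,0,0,0,0]}' | grep -E "pos|force"
python3 lt.py
```

```text
position: [0.5397, -0.1067, 0.0339]
contact_force: [9.7, 1.1, -0.2]
position: [0.5042, -0.1363, 0.0313]
contact_force: [0.5, -0.9, 0.2]
finger polar 0.067 2.61 F [ 0.5 -0.9  0.2] z 0.0313
```

```bash
python3 -m jog '{"gripper":[-1,-1,-1,-1,-1],"offset":[[0,0.004,0.002],[0,0.008,0.0035],[0,0.011,0.004],[0,0.013,0.004],[0,0.013,0.004]],"turn":[0,0,0,0,0]}' | grep -E "pos|force"
python3 -m jog '{"gripper":[-1,-1,-1],"offset":[[0,0.002,0],[0,0.004,0],[0,0.004,0]],"turn":[0,0,0]}' | grep -E "pos|force"
python3 lt.py
```

```text
position: [0.5033, -0.1441, 0.0319]
contact_force: [2.3, 16.4, 4.8]
position: [0.5033, -0.1442, 0.0319]
contact_force: [2.5, 25.0, 8.1]
tip r 0.103 t 1.94 0.48
finger polar 0.064 2.73 F [ 2.5 25.   8.1] z 0.0319
```

```bash
python3 -m jog '{"gripper":[-1,-1,-1,-1,-1,-1,-1],"offset":[[0,-0.008,0],[0,-0.012,0],[-0.05,-0.012,0],[-0.1,-0.012,0],[-0.15,-0.012,0],[-0.18,-0.012,0],[-0.18,-0.012,0]],"turn":[0,0,0,0,0,0,0]}' | grep -E "pos|force"
python3 lt.py
python3 - <<'E'
from h import *
c=Cam('wrist')
for q in place_of('wrist','boat_mid')[:1]: print('boat',q['score'],c.pz(px(q['location']),.096).round(4))
go([.43,.13,.26],0)
E
```

```text
position: [0.5066, -0.1447, 0.2189]
contact_force: [0.5, -0.0, 0.7]
tip r 0.079 t 2.99 0.67
finger polar 0.061 2.72 F [ 0.5 -0.   0.7] z 0.2189
boat 0.61 [[ 0.5676 -0.2373  0.096 ]]
offset mm [ -49.  -277.8   44.6] turn -84.3
```

```bash
python3 -m jog '{"gripper":[-1,-1,-1,-1,-1,-1,-1,-1,-1,-1,-0.4,-0.4],"offset":[[-0.049,-0.278,0.045],[-0.049,-0.278,0.045],[-0.049,-0.278,0.045],[-0.049,-0.278,0.045],[-0.049,-0.278,0.045],[-0.049,-0.278,0.045],[-0.049,-0.278,0.045],[-0.049,-0.278,0.045],[-0.049,-0.278,0.045],[-0.049,-0.278,0.045],[-0.049,-0.278,0.045],[-0.049,-0.278,0.045]],"turn":[-84,-84,-84,-84,-84,-84,-84,-84,-84,-84,-84,-84]}' | grep -E "pos|force"
cat > br.py <<'E'
from h import *
import sys
def brushes(cam,Z=.0045,save=None,k=1.5):
    c=Cam(cam);out=[]
    for q in outline_of(cam,'brush1_mid'):
        if q['score']<.3: continue
        m=q['mask'].astype(np.uint8);cn=max(cv2.findContours(m,0,1)[0],key=cv2.contourArea).reshape(-1,2)
        if len(cn)<5: continue
        (cx,cy),(w,h),a=cv2.minAreaRect((c.pz(cn,Z+.0045)[:,:2]*1000).astype(np.float32))
        ang=a if w>h else a+90;d=np.array([np.cos(np.radians(ang)),np.sin(np.radians(ang))])
        L=max(w,h);e=[]
        for s in(1,-1):
            p=c.proj([np.r_[(np.array([cx,cy])+s*d*L*.42)/1000,Z+.0045]])[0];u,v=np.clip(p.round().astype(int),2,[508,380]);e.append(c.im[v-2:v+3,u-2:u+3].reshape(-1,3).mean(0).round())
        if max(w,h)<60: continue
        br=0 if e[0][2]>e[1][2] else 1   # bristle end has more blue (pale)
        if br: d=-d
        out.append((q['score'],cx,cy,L,min(w,h),np.degrees(np.arctan2(d[1],d[0]))));print('s %.2f c(%.0f,%.0f) L%.0f w%.0f bristle az %.1f'%out[-1],'px',np.round(px(q['location'])),'ends',e[0],e[1])
    print('tips',[(round(q['score'],2),(c.pz(px(q['location']),Z)[0,:2]*1000).round().tolist()) for q in place_of(cam,'brush1_tip') if q['score']>.3])
    print('mids',[(round(q['score'],2),(c.pz(px(q['location']),Z)[0,:2]*1000).round().tolist()) for q in place_of(cam,'brush1_mid') if q['score']>.3])
    if save:c.save(save,k=k)
    return c,out
if __name__=='__main__': st();brushes(sys.argv[1],save=sys.argv[2])
E
python3 br.py wrist b1.png; python3 br.py top b1t.png
```

```text
position: [0.4299, 0.1299, 0.2598]
contact_force: [0.5, -0.1, -0.9]
t 56.6 pos [0.4299 0.1299 0.2598] az -0.5 q [ 0.1  -0.11  1.76 -0.    1.49  0.11] F [ 0.5 -0.1 -0.9] op 0.0132
tips [(0.66, [370.0, 324.0])]
mids [(0.7, [385.0, 243.0])]
t 56.8 pos [0.4305 0.13   0.261 ] az -0.4 q [ 0.1  -0.11  1.76 -0.    1.49  0.11] F [-0.3  0.2 -0. ] op 0.027
s 0.77 c(379,288) L87 w21 bristle az 99.6 px [135. 265.] ends [159. 154. 114.] [71. 47. 35.]
s 0.57 c(584,-316) L79 w26 bristle az 2.5 px [360. 214.] ends [67. 63. 57.] [61. 57. 51.]
s 0.31 c(590,-250) L202 w60 bristle az 5.4 px [337. 216.] ends [124.  79.  43.] [122.  75.  35.]
tips [(0.78, [372.0, 321.0])]
mids [(0.51, [385.0, 241.0])]
```

View pics/b1.png

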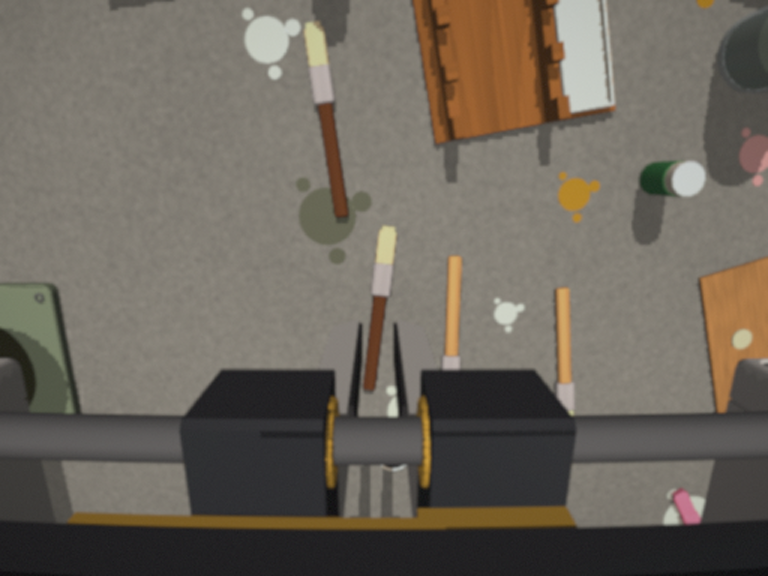

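```bash
python3 -m jog '{"gripper":[-0.4,-0.4,-0.4,-0.4],"offset":[[0,0.05,-0.04],[0,0.1,-0.08],[0,0.1,-0.08],[0,0.1,-0.08]],"turn":[0,0,0,0]}' | grep -E "pos|force"
cat > rest.py <<'E'
from h import *
from scipy.optimize import minimize
st();c=Cam('wrist');r=[q for q in place_of('wrist','rest')]
for q in r[:2]: print('net',q['score'],c.pz(px(q['location']),0)[0].round(3))
v,u=np.mgrid[0:384,0:512];P=c.pd(np.c_[u.ravel(),v.ravel()])
m=(P[:,2]>.020)&(P[:,2]<.048)&(P[:,0]>.42)&(P[:,0]<.66)&(P[:,1]>.2)&(P[:,1]<.46);Q=P[m][:,:2]*1000;h=P[m][:,2]
print(len(Q),Q.min(0),Q.max(0),'z hist',np.histogram(h,[.02,.024,.028,.032,.036,.04,.044])[0])
def f(p):
    a=np.radians(p[2]);d=Q-p[:2];x=d@[np.cos(a),np.sin(a)];y=d@[-np.sin(a),np.cos(a)]
    e=np.maximum(np.abs(np.abs(x)-45)-4,0);ey=np.maximum(np.abs(y)-96,0);return np.minimum(np.hypot(e,ey),15).mean()
best=min((minimize(f,[x,y,a],method='Nelder-Mead') for x in(510,530,550) for y in (320,340) for a in (0,8,15)),key=lambda s:s.fun)
print(best.x,best.fun)
p=best.x;a=np.radians(p[2]);d=Q-p[:2];x=d@[np.cos(a),np.sin(a)];y=d@[-np.sin(a),np.cos(a)];t=h>.034
print('high pts y hist',np.histogram(y[t],np.arange(-104,105,8)))
print('y extents near',np.percentile(y,[1,99]),'x med',np.median(x[x<0]),np.median(x[x>0]))
E
python3 rest.py
```

```text
position: [0.533, 0.2113, 0.2605]
contact_force: [-0.2, -0.3, 0.2]
t 57.4 pos [0.533  0.2113 0.2605] az -0.2 q [0.23 0.17 1.48 0.   1.5  0.23] F [-0.2 -0.3  0.2] op 0.0282
net 0.84 [0.524 0.331 0.   ]
net 0.25 [0.38 0.24 0.  ]
2572 [460.4567106 228.5486077] [592.04724219 421.57648744] z hist [ 192 1310   67   75  763  165]
[526.80496782 331.82936208  10.15469713] 0.18184495089864122
high pts y hist (array([  6,  98,  97,  22,   0,   0,  17, 105,  64,   0,   0,   0,  89,
       109,   7,   0,   0,  38, 118,  62,   0,   0,   0,  63,  62,   6]), array([-104,  -96,  -88,  -80,  -72,  -64,  -56,  -48,  -40,  -32,  -24,
        -16,   -8,    0,    8,   16,   24,   32,   40,   48,   56,   64,
         72,   80,   88,   96,  104]))
y extents near [-94.74062433  93.94309095] x med -44.71738601093929 44.70686047064538
```

Run:
```python
from h import *
c=Cam('wrist')
T=np.eye(4);a=np.radians(-.5);T[:3,:3]=np.array([[0,np.cos(a),np.sin(a)],[0,np.sin(a),-np.cos(a)],[-1,0,0]]);T[:3,3]=[.4302,.13,.2604]
c.E=T@np.array(get_calibration('wrist')['tool_from_camera'])
g=lambda l:c.pz(np.array(l)/1.5,.009)[:,:2]*1000
for n,l in dict(D=[(315,24),(342,215)],C=[(387,228),(370,389)]).items():
    P=g(l);d=P[0]-P[1];print(n,P.round(1).tolist(),'mid',P.mean(0).round(1),'L',np.hypot(*d).round(1),'az',np.degrees(np.arctan2(d[1],d[0])).round(1))
P=g([(455,257),(451,357),(563,290),(566,383)]);print('B butt,ferrule; A',P.round(1).tolist())
for n in ('brush1_mid','brush2_mid','brush3_mid','brush4_mid'):
    for q in outline_of('top',n): print(n,round(q['score'],2),np.round(px(q['location'])),q['mask'].sum())
```

```text
D [[375.5, 328.2], [395.3, 160.4]] mid [385.4 244.3] L 168.9 az 96.7
C [[438.2, 147.6], [419.8, -21.2]] mid [429.   63.2] L 169.8 az 83.8
B butt,ferrule; A [[504.5, 118.9], [503.9, 14.2], [614.1, 84.7], [627.1, -17.0]]
brush1_mid 0.77 [135. 265.] 209
brush1_mid 0.57 [360. 214.] 189
brush1_mid 0.31 [337. 216.] 1288
brush2_mid 0.79 [328. 133.] 262
brush2_mid 0.76 [325. 293.] 417
brush2_mid 0.62 [250. 190.] 350
brush2_mid 0.32 [238. 233.] 364
brush3_mid 0.8 [216. 259.] 477
brush3_mid 0.57 [281. 256.] 172
brush4_mid 0.75 [239. 232.] 351
```

Run:
```python
from h import *
go([.3854,.2443,.03],6.7)
```

```text
offset mm [ 231.8 -145.4  -34.5] turn -7.0
```

```bash
python3 -m jog '{"gripper":[-0.2,-0.2,-0.2,-0.2,-0.2,-0.2,-0.2,-0.2,-0.2,-0.2,-0.2],"offset":[[0,-0.05,-0.012],[0.01,-0.095,-0.023],[0.05,-0.1454,-0.0345],[0.1,-0.1454,-0.0345],[0.15,-0.1454,-0.0345],[0.18,-0.1454,-0.0345],[0.2,-0.1454,-0.0345],[0.21,-0.1454,-0.0345],[0.22,-0.1454,-0.0345],[0.22,-0.1454,-0.0345],[0.22,-0.1454,-0.0345]],"turn":[-7,-7,-7,-7,-7,-7,-7,-7,-7,-7,-7]}' | grep -E "pos|force"
python3 - <<'E'
from h import *
st();go([.3854,.2443,.002],6.7)
c=Cam('wrist')
for n in ('brush1_mid',):
    for q in place_of('wrist',n)[:2]: print(n,q['score'],c.pz(px(q['location']),.0045).round(4))
    for q in outline_of('wrist',n)[:2]:
        v,u=np.nonzero(q['mask']);W=c.pz(np.c_[u,v],.009)[:,:2]*1000
        if q['score']>.3:print(q['score'],cv2.fitLine(W.astype(np.float32),cv2.DIST_L2,0,.01,.01).ravel().round(3),W.min(0),W.max(0))
E
```

```text
position: [0.3871, 0.2452, 0.0425]
contact_force: [0.1, -0.5, 0.1]
t 58.9 pos [0.3871 0.2452 0.0425] az 6.7 q [0.38 0.17 1.96 0.   1.   0.26] F [ 0.1 -0.5  0.1] op 0.0376
offset mm [40.5 -1.8  0.7] turn -0.0
brush1_mid 0.7 [[0.3831 0.2432 0.0045]]
brush1_mid 0.55 [[0.4399 0.1448 0.0045]]
0.9 [ 1.26000e-01 -9.92000e-01  3.79206e+02  2.69090e+02] [363.43751787 188.72028167] [396.15347091 330.36027299]
```

```bash
python3 -m jog '{"gripper":[-0.2,-0.2,-0.2,-0.2,-0.2,-0.2],"offset":[[0.015,-0.004,0.001],[0.028,-0.004,0.001],[0.036,-0.004,0.001],[0.039,-0.004,0.001],[0.039,-0.004,0.001],[0.039,-0.004,0.001]],"turn":[0,0,0,0,0,0]}' | grep -E "pos|force"
python3 -m jog '{"gripper":[-1,-1,-1,-1,-1,-1],"offset":[[0,0,0],[0,0,0],[0,0,0],[0,0,0],[0,0,0],[0,0,0]],"turn":[0,0,0,0,0,0]}' | grep -vE "orient"
python3 -m jog '{"gripper":[-1,-1,-1,-1],"offset":[[-0.02,0,0],[-0.06,0,0],[-0.11,0,0],[-0.13,0,0]],"turn":[0,0,0,0]}' | grep -vE "orient"
python3 - <<'E'
from h import *
go([.5172,.3972,.12],-80)
E
```

```text
position: [0.3826, 0.2436, 0.0029]
contact_force: [0.1, -0.4, -0.6]
t: 60.2
position: [0.3823, 0.2434, 0.0027]
contact_force: [0.2, -0.4, 2.2]
opening: 0.0131
t: 60.6
position: [0.3845, 0.2444, 0.1367]
contact_force: [0.1, 0.4, 0.3]
opening: 0.0138
offset mm [  18.   149.5 -136.2] turn 86.7
```

Run:
```python
from h import *
c=Cam('top')
print(c.pd([(65,175),(60,180),(95,110),(68,183),(100,122)]).round(3))
v,u=np.mgrid[100:260,0:130];P=c.pd(np.c_[u.ravel(),v.ravel()]);m=(P[:,2]>.05)&(P[:,0]>.45)&(P[:,1]>.36)&(P[:,1]<.62)
Q=P[m];i=Q[:,0].argsort()[:5];print(Q[i].round(3));i=Q[:,1].argsort()[:5];print(Q[i].round(3),np.percentile(Q[:,2],[50,99]))
```

```text
[[0.598 0.494 0.101]
 [0.583 0.505 0.102]
 [0.793 0.448 0.092]
 [0.58  0.487 0.088]
 [0.778 0.449 0.039]]
[[0.574 0.488 0.09 ]
 [0.575 0.491 0.097]
 [0.575 0.496 0.106]
 [0.575 0.488 0.098]
 [0.575 0.488 0.084]]
[[0.801 0.444 0.102]
 [0.8   0.444 0.084]
 [0.795 0.444 0.089]
 [0.792 0.444 0.103]
 [0.794 0.444 0.053]] [0.09920917 0.10466708]
```

```bash
python3 -m jog '{"gripper":[-1,-1,-1,-1,-1,-1,-1,-1,-1,-1,-1,-1],"offset":[[0,0.015,-0.014],[0,0.03,-0.027],[0,0.045,-0.041],[0,0.06,-0.055],[0,0.075,-0.068],[0,0.09,-0.082],[0,0.105,-0.096],[0,0.12,-0.11],[0,0.135,-0.125],[0.01,0.1495,-0.1362],[0.018,0.1495,-0.1362],[0.018,0.1495,-0.1362]],"turn":[8.5,17,25.5,34,42.5,51,59.5,68,76.5,85,86.6,86.6]}' | grep -vE "orient"
python3 - <<'E'
from h import *
st();go([.5172,.3972,.05],-79.85)
E
```

```text
t: 61.85
position: [0.5123, 0.3947, 0.1107]
contact_force: [-0.4, -0.4, -1.0]
opening: 0.0136
t 61.9 pos [0.5123 0.3947 0.1107] az -79.8 q [ 0.52  0.44  1.43 -0.    1.27  1.92] F [-0.4 -0.4 -1. ] op 0.0136
offset mm [60.7 -1.8 -5.7] turn 0.1
```

```bash
python3 -m jog '{"gripper":[-1,-1,-1,-1,-1],"offset":[[0.02,-0.001,-0.003],[0.04,-0.001,-0.003],[0.05,-0.001,-0.003],[0.05,-0.001,-0.003],[0.05,-0.001,-0.003]],"turn":[0,0,0,0,0]}' | grep -vE "orient"
python3 - <<'E'
from h import *
st();go([.5172,.3972,.030],-79.85)
E
```

```text
t: 62.35
position: [0.5173, 0.3973, 0.0647]
contact_force: [1.3, -0.5, -0.3]
opening: 0.0138
t 62.4 pos [0.5173 0.3973 0.0647] az -79.9 q [ 0.52  0.5   1.45 -0.    1.19  1.92] F [ 1.3 -0.5 -0.3] op 0.0138
offset mm [34.7  0.1  0.1] turn -0.0
```

Exactly over the notch pair. Lowering and releasing.

```bash
python3 -m jog '{"gripper":[-1,-1,-1,-1,-1,-1],"offset":[[0.012,0,0],[0.022,0,0],[0.03,0,0],[0.034,0,0],[0.0355,0,0],[0.0355,0,0]],"turn":[0,0,0,0,0,0]}' | grep -vE "orient"
python3 -m jog '{"gripper":[-0.5,-0.4,-0.4,-0.4,-0.4,-0.4,-0.4,-0.4],"offset":[[0,0,0],[0,0,0],[0,0,0],[-0.03,0,0],[-0.07,0,0],[-0.12,0,0],[-0.16,0,0],[-0.18,0,0]],"turn":[0,0,0,0,0,0,0,0]}' | grep -vE "orient"
python3 - <<'E'
from h import *
go([.43,.10,.25],-6.2)
E
```

```text
t: 62.95
position: [0.5175, 0.3977, 0.0289]
contact_force: [-0.3, 0.2, -0.7]
opening: 0.0135
t: 63.75
position: [0.5196, 0.3989, 0.2147]
contact_force: [-0.2, -0.2, 0.5]
opening: 0.0284
offset mm [-37.2 278.4 140.3] turn -73.7
```

```bash
python3 -m jog '{"gripper":[-0.2,-0.2,-0.2,-0.2,-0.2,-0.2,-0.2,-0.2,-0.2,-0.2],"offset":[[-0.02,0.04,0.02],[-0.02,0.08,0.04],[-0.02,0.12,0.06],[-0.02,0.16,0.08],[-0.02,0.2,0.1],[-0.02,0.24,0.12],[-0.02,0.278,0.14],[-0.02,0.278,0.14],[-0.02,0.278,0.14],[-0.02,0.278,0.14]],"turn":[-8.5,-17,-25.5,-34,-42.5,-51,-59.5,-68,-73.7,-73.7]}' | grep -vE "orient"
cat > bf.py <<'E'
from h import *
import sys
st();c=Cam('wrist')
for n in sys.argv[1:]:
    for q in place_of('wrist',n+'_tip')[:2]: print(n,'tip',round(q['score'],2),(c.pz(px(q['location']),.0045)[0]*1000).round(1))
    for q in place_of('wrist',n+'_mid')[:2]: print(n,'mid',round(q['score'],2),(c.pz(px(q['location']),.0045)[0]*1000).round(1))
    for q in outline_of('wrist',n+'_mid')[:2]:
        v,u=np.nonzero(q['mask']);W=c.pz(np.c_[u,v],.009)[:,:2]*1000
        (x,y),wh,a=cv2.minAreaRect(W.astype(np.float32));L=cv2.fitLine(W.astype(np.float32),cv2.DIST_L2,0,.01,.01).ravel()
        print(n,'outl',round(q['score'],2),np.round(px(q['location'])),'rect c',round(x,1),round(y,1),np.round(wh,1),'line az',np.degrees(np.arctan2(L[1],L[0])).round(1))
E
python3 bf.py brush3 brush4 brush2
python3 - <<'E'
from h import *
go([.429,.0632,.04],-6.2)
E
```

```text
t: 64.75
position: [0.4283, 0.0988, 0.2292]
contact_force: [1.2, 0.9, -0.6]
opening: 0.0378
t 64.8 pos [0.4283 0.0988 0.2292] az -6.3 q [ 0.03 -0.11  1.82  0.    1.43  0.14] F [ 1.2  0.9 -0.6] op 0.0378
brush3 tip 0.83 [441.9 142.8   4.5]
brush3 mid 0.57 [425.9  61.4   4.5]
brush3 outl 0.83 [255. 178.] rect c 426.8 64.2 [172.2  18.2] line az 83.1
brush4 mid 0.76 [502.3  33.1   4.5]
brush4 outl 0.59 [311. 196.] rect c 502.3 49.0 [ 19.3 140.2] line az -88.5
brush2 mid 0.97 [626.3   4.1   4.5]
brush2 outl 0.77 [391. 207.] rect c 617.3 21.3 [ 20.2 134.2] line az -82.7
offset mm [188.9   4.6  36. ] turn 0.0
```

```bash
python3 - <<'E'
from h import *
go([.427,.0636,.003],-6.9)
E
python3 -m jog '{"gripper":[-0.2,-0.2,-0.2,-0.2,-0.2,-0.2,-0.2,-0.2,-0.2],"offset":[[0.02,0.0026,0.035],[0.07,0.0026,0.035],[0.12,0.0026,0.035],[0.16,0.0026,0.035],[0.18,0.0026,0.035],[0.195,0.0026,0.035],[0.205,0.0026,0.035],[0.205,0.0026,0.035],[0.205,0.0026,0.035]],"turn":[0.6,0.6,0.6,0.6,0.6,0.6,0.6,0.6,0.6]}' | grep -vE "orient"
python3 - <<'E'
from h import *
go([.427,.0636,.003],-6.9)
E
python3 bf.py brush3
```

```text
offset mm [225.9   2.6  35.8] turn 0.7
t: 66.15
position: [0.4277, 0.0643, 0.0244]
contact_force: [-0.5, -0.2, 0.4]
opening: 0.0376
offset mm [21.4 -0.7  0.8] turn 0.1
t 66.2 pos [0.4277 0.0643 0.0244] az -6.8 q [-0.05  0.16  2.03  0.    0.95  0.07] F [-0.5 -0.2  0.4] op 0.0376
brush3 tip 0.85 [438.9 144.5   4.5]
brush3 mid 0.74 [427.7  62.4   4.5]
brush3 outl 0.88 [255. 176.] rect c 427.7 63.5 [171.6  20. ] line az 83.0
```

```bash
python3 -m jog '{"gripper":[-0.2,-0.2,-0.2,-0.2,-1,-1,-1,-1,-1,-1],"offset":[[0.01,0,0.0005],[0.018,0,0.0005],[0.021,0,0.0005],[0.021,0,0.0005],[0.021,0,0.0005],[0.021,0,0.0005],[0.021,0,0.0005],[0.021,0,0.0005],[0.021,0,0.0005],[0.021,0,0.0005]],"turn":[0,0,0,0,0,0,0,0,0,0]}' | grep -vE "orient"
python3 -m jog '{"gripper":[-1,-1,-1,-1,-1],"offset":[[-0.02,0,0],[-0.06,0,0],[-0.11,0,0],[-0.13,0,0],[-0.13,0,0]],"turn":[0,0,0,0,0]}' | grep -vE "orient"
python3 - <<'E'
from h import *
go([.5249,.3539,.12],-79.85)
E
```

```text
t: 67.35
position: [0.4274, 0.0638, 0.0031]
contact_force: [-0.1, 0.3, 0.1]
opening: 0.0137
t: 67.85
position: [0.4303, 0.0636, 0.1366]
contact_force: [0.3, 0.4, -1.1]
opening: 0.0134
offset mm [  17.3   59.4 -299.4] turn 73.0
```

```bash
python3 -m jog '{"gripper":[-1,-1,-1,-1,-1,-1,-1,-1,-1,-1,-1,-1],"offset":[[0,0.006,-0.03],[0,0.012,-0.06],[0,0.018,-0.09],[0,0.024,-0.12],[0,0.03,-0.15],[0,0.036,-0.18],[0,0.042,-0.21],[0,0.05,-0.25],[0,0.0594,-0.299],[0.02,0.0594,-0.299],[0.05,0.0594,-0.299],[0.06,0.0594,-0.299]],"turn":[8.5,17,25.5,34,42.5,51,59.5,68,73,73,73,73]}' | grep -vE "orient"
python3 -m jog '{"gripper":[-1,-1],"offset":[[0,0,0],[0,0,0]],"turn":[0,0]}' | grep -vE "orient"
python3 - <<'E'
from h import *
st();go([.5249,.3539,.029],-79.85)
E
```

```text
t: 69.05
position: [0.5172, 0.352, 0.0665]
contact_force: [0.3, -0.2, -0.2]
opening: 0.0136
t: 69.25
position: [0.5213, 0.3532, 0.0725]
contact_force: [-0.0, -0.5, -0.0]
opening: 0.0135
t 69.2 pos [0.5213 0.3532 0.0725] az -79.8 q [ 0.46  0.45  1.51 -0.    1.18  1.85] F [-0.  -0.5 -0. ] op 0.0135
offset mm [43.5 -0.1 -3.7] turn 0.0
```

```bash
python3 -m jog '{"gripper":[-1,-1,-1,-1,-1,-1,-1],"offset":[[0.012,0,-0.003],[0.025,0,-0.003],[0.035,0,-0.003],[0.04,0,-0.003],[0.043,0,-0.003],[0.0435,0,-0.003],[0.0435,0,-0.003]],"turn":[0,0,0,0,0,0,0]}' | grep -vE "orient"
python3 -m jog '{"gripper":[-0.5,-0.4,-0.4,-0.4,-0.4,-0.4,-0.4,-0.4],"offset":[[0,0,0],[0,0,0],[0,0,0],[-0.03,0,0],[-0.07,0,0],[-0.12,0,0],[-0.16,0,0],[-0.18,0,0]],"turn":[0,0,0,0,0,0,0,0]}' | grep -vE "orient"
python3 - <<'E'
from h import *
go([.503,.034,.2],1.5)
E
```

```text
t: 69.95
position: [0.5247, 0.3543, 0.0296]
contact_force: [0.3, 0.2, 0.2]
opening: 0.0134
t: 70.75
position: [0.5266, 0.3553, 0.2152]
contact_force: [0.3, 0.3, -0.3]
opening: 0.0284
offset mm [ 13.8 312.1  80.3] turn -81.3
```

Next is brush B, with the light handle and bristles toward -y.

```bash
python3 -m jog '{"gripper":[-0.2,-0.2,-0.2,-0.2,-0.2,-0.2,-0.2,-0.2,-0.2,-0.2,-0.2,-0.2],"offset":[[0,0.04,0.01],[0,0.08,0.02],[0,0.12,0.03],[0,0.16,0.04],[0,0.2,0.05],[0,0.24,0.06],[0,0.28,0.07],[0,0.312,0.08],[0,0.312,0.08],[0.04,0.312,0.08],[0.08,0.312,0.08],[0.11,0.312,0.08]],"turn":[-8.5,-17,-25.5,-34,-42.5,-51,-59.5,-68,-76.5,-81.3,-81.3,-81.3]}' | grep -vE "orient"
python3 -m jog '{"gripper":[-0.2,-0.2],"offset":[[0,0,0],[0,0,0]],"turn":[0,0]}' >/dev/null
python3 bf.py brush4 brush2;python3 - <<'E'
from h import *
go([.5025,.0335,.003],1.5)
E
```

```text
t: 71.95
position: [0.5, 0.0327, 0.0977]
contact_force: [0.4, -0.2, 0.3]
opening: 0.0374
t 72.2 pos [0.501  0.0329 0.0997] az 1.5 q [-0.11  0.17  1.82  0.    1.15 -0.13] F [-0.3 -0.1 -0.4] op 0.0374
brush4 tip 0.9 [503.3 -48.    4.5]
brush4 mid 0.72 [502.9  32.7   4.5]
brush4 outl 0.95 [261. 193.] rect c 502.0 33.4 [ 19.3 172.3] line az 89.9
brush2 mid 0.63 [625.1   6.    4.5]
brush2 outl 0.82 [376. 190.] rect c 616.1 33.7 [ 17.9 107.4] line az -83.0
offset mm [97.8  0.3 -0.7] turn 0.0
```

```bash
python3 -m jog '{"gripper":[-0.2,-0.2,-0.2,-0.2,-0.2,-0.2,-0.2],"offset":[[0.03,0.001,0],[0.06,0.001,0],[0.08,0.001,0],[0.09,0.001,0],[0.096,0.001,0],[0.097,0.001,0],[0.097,0.001,0]],"turn":[1.6,1.6,1.6,1.6,1.6,1.6,1.6]}' | grep -vE "orient"
python3 -m jog '{"gripper":[-1,-1,-1,-1,-1,-1],"offset":[[0,0,0],[0,0,0],[0,0,0],[0,0,0],[0,0,0],[0,0,0]],"turn":[0,0,0,0,0,0]}' | grep -vE "orient"
python3 -m jog '{"gripper":[-1,-1,-1,-1,-1],"offset":[[-0.02,0,0],[-0.06,0,0],[-0.11,0,0],[-0.13,0,0],[-0.13,0,0]],"turn":[0,0,0,0,0]}' | grep -vE "orient"
python3 - <<'E'
from h import *
st();go([.5327,.3105,.075],100.15)
E
```

```text
t: 73.2
position: [0.5029, 0.0329, 0.0033]
contact_force: [-0.2, -0.4, -0.6]
opening: 0.038
t: 73.8
position: [0.5024, 0.0329, 0.0029]
contact_force: [-0.1, -0.3, 2.9]
opening: 0.0136
t: 74.3
position: [0.505, 0.0327, 0.1362]
contact_force: [0.3, 0.4, -0.2]
opening: 0.0132
t 74.3 pos [0.505  0.0327 0.1362] az -0.1 q [-0.11  0.12  1.79  0.    1.22 -0.1 ] F [ 0.3  0.4 -0.2] op 0.0132
offset mm [  61.1   26.8 -277.9] turn -100.2
```

```bash
python3 -m jog '{"gripper":[-1,-1,-1,-1,-1,-1,-1,-1,-1,-1,-1,-1],"offset":[[0,0.003,-0.025],[0,0.006,-0.05],[0,0.009,-0.075],[0,0.012,-0.1],[0,0.015,-0.125],[0,0.018,-0.15],[0,0.02,-0.175],[0,0.022,-0.2],[0,0.024,-0.23],[0,0.026,-0.26],[0.01,0.0268,-0.278],[0.02,0.0268,-0.278]],"turn":[-8.5,-17,-25.5,-34,-42.5,-51,-59.5,-68,-76.5,-85,-93.5,-100.2]}' | grep -vE "orient"
python3 -m jog '{"gripper":[-1,-1,-1,-1],"offset":[[0.02,0,0],[0.038,0,0],[0.038,0,0],[0.038,0,0]],"turn":[0,0,0,0]}' | grep -vE "orient"
python3 - <<'E'
from h import *
st();go([.5327,.3105,.0295],100.15)
E
```

```text
t: 75.5
position: [0.5276, 0.3128, 0.1094]
contact_force: [-0.8, -0.5, -0.8]
opening: 0.0134
t: 75.9
position: [0.5276, 0.3102, 0.0722]
contact_force: [-0.9, -0.2, 0.2]
opening: 0.0136
t 75.9 pos [0.5276 0.3102 0.0722] az 100.1 q [ 0.39  0.42  1.56 -0.    1.17 -1.36] F [-0.9 -0.2  0.2] op 0.0136
offset mm [42.6 -0.5  5.3] turn -0.1
```

```bash
python3 -m jog '{"gripper":[-1,-1,-1,-1,-1,-1,-1],"offset":[[0.012,0,0.004],[0.025,0,0.004],[0.035,0,0.004],[0.04,0,0.004],[0.0425,0,0.004],[0.043,0,0.004],[0.043,0,0.004]],"turn":[0,0,0,0,0,0,0]}' | grep -vE "orient"
python3 -m jog '{"gripper":[-0.5,-0.4,-0.4,-0.4,-0.4,-0.4,-0.4,-0.4],"offset":[[0,0,0],[0,0,0],[0,0,0],[-0.03,0,0],[-0.07,0,0],[-0.12,0,0],[-0.16,0,0],[-0.18,0,0]],"turn":[0,0,0,0,0,0,0,0]}' | grep -vE "orient"
python3 - <<'E'
from h import *
go([.61,.005,.13],7)
E
```

```text
t: 76.6
position: [0.5334, 0.3117, 0.0317]
contact_force: [-0.1, 0.2, -1.0]
opening: 0.0135
t: 77.4
position: [0.5354, 0.3126, 0.2171]
contact_force: [0.0, 0.7, 0.4]
opening: 0.0284
offset mm [  86.7 -316.    18.8] turn 93.1
```

```bash
python3 -m jog '{"gripper":[-0.2,-0.2,-0.2,-0.2,-0.2,-0.2,-0.2,-0.2,-0.2,-0.2,-0.2,-0.2],"offset":[[0,-0.04,0.002],[0,-0.08,0.004],[0,-0.12,0.006],[0,-0.16,0.008],[0,-0.2,0.01],[0,-0.24,0.012],[0,-0.28,0.014],[0,-0.316,0.0188],[0.02,-0.316,0.0188],[0.05,-0.316,0.0188],[0.08,-0.316,0.0188],[0.087,-0.316,0.0188]],"turn":[8.5,17,25.5,34,42.5,51,59.5,68,76.5,85,93,93]}' | grep -vE "orient"
python3 -m jog '{"gripper":[-0.2,-0.2],"offset":[[0,0,0],[0,0,0]],"turn":[0,0]}' >/dev/null
python3 bf.py brush2
python3 - <<'E'
from h import *
c=Cam('wrist');
for q in outline_of('wrist','brush2_mid')[:1]: print('mean colour',c.im[q['mask']].mean(0).round())
go([.62,.003,.003],7)
E
```

```text
t: 78.6
position: [0.604, 0.0039, 0.1204]
contact_force: [0.0, 0.6, -0.0]
opening: 0.0376
t 78.8 pos [0.6082 0.0037 0.126 ] az 7.2 q [-0.14  0.35  1.54 -0.    1.26 -0.26] F [ 0.4 -0.1 -0. ] op 0.0373
brush2 tip 0.6 [630.4 -84.8   4.5]
brush2 mid 0.83 [ 366.4 -237.6    4.5]
brush2 mid 0.64 [621.9   5.2   4.5]
brush2 outl 0.94 [267. 189.] rect c 622.4 0.6 [ 19.1 172. ] line az -83.1
brush2 outl 0.83 [ 57. 342.] rect c 396.1 -217.0 [57.6 18.2] line az 28.3
mean colour [183. 155. 115.]
offset mm [122.7  11.7   2.2] turn 0.1
```

```bash
python3 -m jog '{"gripper":[-0.2,-0.2,-0.2,-0.2,-0.2,-0.2,-0.2,-0.2],"offset":[[0.03,0.0137,0.0045],[0.07,0.0137,0.0045],[0.095,0.0137,0.0045],[0.11,0.0137,0.0045],[0.118,0.0137,0.0045],[0.121,0.0137,0.0045],[0.122,0.0137,0.0045],[0.122,0.0137,0.0045]],"turn":[0.3,0.3,0.3,0.3,0.3,0.3,0.3,0.3]}' | grep -vE "orient"
python3 -m jog '{"gripper":[-1,-1,-1,-1,-1,-1],"offset":[[0,0,0],[0,0,0],[0,0,0],[0,0,0],[0,0,0],[0,0,0]],"turn":[0,0,0,0,0,0]}' | grep -vE "orient"
python3 -m jog '{"gripper":[-1,-1,-1,-1,-1],"offset":[[-0.02,0,0],[-0.06,0,0],[-0.11,0,0],[-0.14,0,0],[-0.14,0,0]],"turn":[0,0,0,0,0]}' | grep -vE "orient"
python3 - <<'E'
from h import *
st();go([.5404,.2672,.075],100.15)
E
```

```text
t: 79.9
position: [0.6224, 0.0009, 0.0038]
contact_force: [0.0, 0.0, -0.4]
opening: 0.0376
t: 80.5
position: [0.6216, 0.001, 0.0029]
contact_force: [0.1, 0.2, 3.0]
opening: 0.0139
t: 81.0
position: [0.6254, 0.0005, 0.1487]
contact_force: [0.0, 0.6, -1.2]
opening: 0.0133
t 81.0 pos [6.254e-01 5.000e-04 1.487e-01] az 6.8 q [-0.14  0.35  1.48  0.    1.3  -0.26] F [ 0.   0.6 -1.2] op 0.0133
offset mm [  72.3  -53.6 -275.1] turn -93.3
```

```bash
python3 -m jog '{"gripper":[-1,-1,-1,-1,-1,-1,-1,-1,-1,-1,-1,-1],"offset":[[0,-0.005,-0.025],[0,-0.01,-0.05],[0,-0.015,-0.075],[0,-0.02,-0.1],[0,-0.025,-0.125],[0,-0.03,-0.15],[0,-0.035,-0.175],[0,-0.04,-0.2],[0,-0.045,-0.23],[0,-0.05,-0.26],[0.01,-0.0536,-0.275],[0.03,-0.0536,-0.275]],"turn":[-8.5,-17,-25.5,-34,-42.5,-51,-59.5,-68,-76.5,-85,-93.3,-93.3]}' | grep -vE "orient"
python3 -m jog '{"gripper":[-1,-1,-1,-1],"offset":[[0.02,0,0],[0.038,0,0],[0.038,0,0],[0.038,0,0]],"turn":[0,0,0,0]}' | grep -vE "orient"
python3 - <<'E'
from h import *
st();go([.5404,.2672,.0295],100.15)
E
```

```text
t: 82.2
position: [0.5347, 0.2701, 0.1118]
contact_force: [-0.6, -0.7, -0.9]
opening: 0.0138
t: 82.6
position: [0.5342, 0.2673, 0.0729]
contact_force: [0.6, -0.5, -0.6]
opening: 0.0132
t 82.6 pos [0.5342 0.2673 0.0729] az 100.1 q [ 0.32  0.39  1.6  -0.    1.16 -1.43] F [ 0.6 -0.5 -0.6] op 0.0132
offset mm [43.4 -1.1  6.2] turn -0.1
```

```bash
python3 -m jog '{"gripper":[-1,-1,-1,-1,-1,-1,-1],"offset":[[0.012,-0.001,0.005],[0.025,-0.001,0.005],[0.035,-0.001,0.005],[0.041,-0.001,0.005],[0.044,-0.001,0.005],[0.045,-0.001,0.005],[0.045,-0.001,0.005]],"turn":[0,0,0,0,0,0,0]}' | grep -vE "orient"
python3 -m jog '{"gripper":[-0.5,-0.4,-0.4,-0.4,-0.4,-0.4,-0.4,-0.4,-0.4,-0.4],"offset":[[0,0,0],[0,0,0],[0,0,0],[-0.03,0,0],[-0.07,0,0],[-0.12,0,0],[-0.16,-0.02,-0.04],[-0.2,-0.06,-0.08],[-0.24,-0.1,-0.1],[-0.26,-0.15,-0.1]],"turn":[0,0,0,0,0,0,0,0,0,0]}' | grep -vE "orient"
python3 -m jog '{"gripper":[-0.4,-0.4,-0.4],"offset":[[0,-0.05,0],[0,-0.1,0],[0,-0.1,0]],"turn":[0,0,0]}' | grep -vE "orient"
python3 - <<'E'
from h import *
c=Cam('top');im=cv2.resize(c.im,None,fx=1.5,fy=1.5,interpolation=cv2.INTER_CUBIC)
a=cv2.resize(c.im[160:250,80:180],None,fx=4,fy=4,interpolation=cv2.INTER_CUBIC);b=cv2.resize(c.im[170:260,280:380],None,fx=4,fy=4,interpolation=cv2.INTER_CUBIC)
out=np.zeros((600,800,3),np.uint8);out[:360,:400]=a;out[:360,400:]=b;s=cv2.resize(c.im,(320,240));out[360:,:320]=s
d=Cam('side');out[360:,400:720]=cv2.resize(d.im,(320,240));cv2.imwrite('pics/f1.png',out[:,:,::-1])
E
```

```text
t: 83.3
position: [0.5407, 0.2677, 0.0295]
contact_force: [-0.4, 1.1, 0.4]
opening: 0.0138
t: 84.3
position: [0.4682, 0.1351, 0.2725]
contact_force: [1.1, -0.3, -0.2]
opening: 0.0283
t: 84.6
position: [0.488, 0.0314, 0.2709]
contact_force: [-0.3, 1.2, 0.1]
opening: 0.028
```

View pics/f1.png

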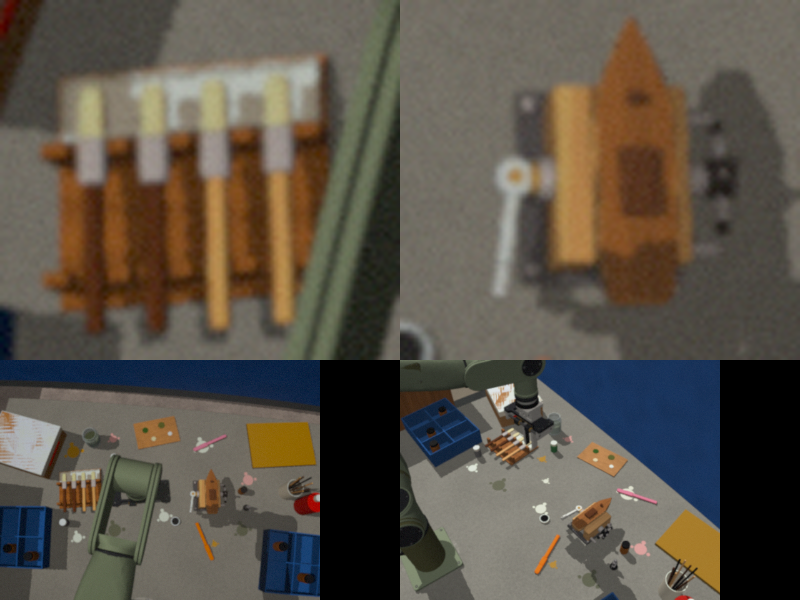

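All four brushes lie in the four notch pairs with their bristles over the white dish. The boat stands upright between the jaws, the lever lies along -x on its stop, and the pots, lid, figure and look-alikes appear unmoved. Handing in.

Run:
```python
from h import *
c=Cam('top');print((c.pd([(103,222),(118,222),(134,222),(150,222)])[:,2]*1000).round());st();print(finish_job())
```

```text
[37. 34. 39. 36.]
t 84.8 pos [0.487  0.0369 0.2701] az 100.0 q [-0.1  -0.03  1.66  0.    1.51 -1.85] F [0.5 0.1 0.2] op 0.028
the job is handed in; nothing more can be done
None
```

The bench is set up for painting the boat, and I handed the job in at about 85 s of the 210 s allowed.

- **Boat and vise:** The boat stands by its block on the bed with its bow toward vise +x. After the final tightening, the lever first met firm resistance at about 1.4 rad, which puts the gap with the lever at 0 at about 34 mm. I then swung the lever shut onto its stop (25 N against it, read back as 2.99 rad).
- **Tightening took two goes:** Some early finger pushes missed or struck a nut arm, so my count of turns was uncertain. A first trial with the lever met the work too late, at about 1.8 rad (gap about 35.4 mm). I swung the lever back to 0.43 rad, turned the nut about 97° more, and closed it again.
- **Brushes:** All four lie one to a notch pair with their bristles over the white dish. One light-handled brush had been knocked aside during the run, so I located it again before picking it up.
- **Last checks:** The final top and side pictures show the boat upright, the lever shut, and the pots, lid, figure and look-alikes apparently unmoved. The brush tops read 34–39 mm high, against 35 expected for lying flat. I did not measure the clamping force directly, and nothing in these checks disagreed.

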